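# Clamp a brass pestle in a key-locked holding fixture

### The arm

A 7-joint arm with a two-finger parallel gripper is mounted at the origin on the work surface. World frame = base frame: x ahead of the robot, y to its left, z up, the work surface at z = 0. Lengths are in mm, angles in rad, forces in N, time in s.
With the tool pointing down it reaches from about 400 to 900 mm from the base axis. Payload 5.5 kg.
Tool frame: the origin (TCP) lies between the finger pads; the fingertips stand 11 mm ahead of it and the grasp point (between the pads) lies 8 mm behind it; z points along the fingers, y is the direction in which the jaws open and shut (so a half turn about z gives the same grasp; the last joint's range is limited). The gripper opens to 85 mm and grips with 20 to 120 N. Pads are 22 mm wide; open, the fingers measure 114 mm over their backs; the gripper's body (76 mm by 85 mm) begins 54 mm behind the grasp point. The pads swing forward as they close: fully open they stand 13 mm farther back than shut.
Start: joints at [-1.056, 0.501, -0.427, 1.55, 0.221, 1.138, -0.21], TCP at [161.908, 629.512, 242.31] pointing down, gripper open.
Joint ranges: [-2.88, 2.88], [-0.31, 2.03], [-1.54, 1.56], [0.2, 2.42], [-1.41, 4.55], [0.19, 2.02], [-2.57, 2.57]. Speed limits (rad/s): [2.57, 2.57, 3.14, 3.14, 3.14, 3.14, 3.14].

### API

Orientations are given as a unit quaternion [x, y, z, w].
In Python, from cell import * gives the robot as it stands.
- The arm moves only by the tool arm_command, never from a script. Its arguments are lists of equal length, an entry for each row: "travel": the shift along the tool's x, y, z in m, a list of three; "twist": the turn about the tool's z in degrees. In form: {"travel": [[dx, dy, dz], ...], "twist": [twist, ...]}. A call has 1 to 12 rows; each row is the pose to reach, as a shift and turn from the pose commanded when the call began, along the tool's axes at that moment; what a row does not reach only later rows make up. A row lasts 1/10 s, in which the tool goes at most 50 mm and 8.59 degrees, less where a joint would pass 70% of its speed; a pose out of reach is approached as far as the arm can. A call with a gripper value outside its range is refused whole. "fingers" is the closure, from 0 (fully open) to 1 (shut), set as the call begins (left out, the last holds). The fingers move at their own pace and stop on an object; "grip_force" is the grip in N (left out, the last holds). Time passes only in rows, so rows that repeat a pose let the fingers close. It gives the time, the measured TCP pose, the force and the opening at its end, in the units of the state.
- state(): the state, without advancing time (a new reading comes with each control period).
- capture(name): name is "scene" or "top"; returns a dict with "img" (400x640x3 uint8, blue, green, red), "fx", "fy", "cx", "cy" (pixels), "R" (3x3) and "t" (3): a world point X has camera coordinates R X + t. Camera axes: x right, y down, z forward; pixel columns grow to the right and rows downward; lengths in mm; the calibration is good to about 2 mm. A picture is of the moment at which its call begins. There is no depth.
- job_done(): hands the job in, once; it reports no verdict.
The state is a dict: "time": time; "qpos": joint angles; "qd": joint speeds; "effort": joint torques, N m; "tool_pos": TCP position; "orientation": TCP orientation; "ft_force": force on the tool from outside, world axes, zero at the start; "torque": the same for the moment, N m; "grip_width": finger opening in mm.
Only numpy, scipy, OpenCV 4.12 (cv2) and the standard library are available. Lean on these libraries where they do the work, as an engineer would, in place of code of your own. Each camera call takes 0.05 s, during which the arm holds its last target.

### The job

Stand the slim brass pestle upright in the round bore of the holding fixture, all the way down, and let go of it. Then take the flat-bladed key out of the wooden key stand, push it fully home in the fixture's lock cylinder, working it past the sticky spring pins before you turn anything, and turn it a quarter turn clockwise (seen from above) so that the jaw closes on the pestle. The lock springs back by itself, so finish while still gripping the key and holding it turned; leave all the other things on the bench where they are.

Things in the scene. Friction and masses are not known exactly. Their poses are not given: they have to be found in the camera images.
- pestle: Slim plain brass rod with a domed top, 22 mm in diameter, 100 mm tall, about 0.3 kg, standing loose on the bench; its foot is chamfered 3 mm over 4 mm. Origin: centre of its underside, z up along the rod. The only other brass things beside it are a cup and a candlestick.
- bore (a point): Centre of the mouth of the fixture's round bore, at the top of the grey block (50 mm above the bench). Bore 25 mm in diameter, flat-bottomed, 30 mm deep. z up; y points from the lock cylinder to the bore.
- fixture: Holding fixture, bolted down: a 125 x 235 x 12 mm flange, on it two grey blocks side by side, 90 by 196 mm in all (196 along y), 50 mm high. Origin: centre of its underside; bore 50 mm to +y, lock axis 50 mm to -y. Between them a steel jaw 32 mm wide, top 62 mm above the bench; its face starts 21 mm from the bore axis and slides 10 mm towards it as the key turns.
- key: Large key standing upright, blade down, in one of the two slots of the wooden stand. Black flat bow (grip) 30 mm wide (x) by 9 mm thick (y) by 42 mm tall, above a steel blade 13 mm wide (x) by 5 mm thick (y) by 30 mm long (the last 5 mm narrowed to 8 by 3.5 mm). Same either way round. Origin: tip of the blade, z up towards the bow; 50 g.
- key_shoulder (a point): On the key: the underside of the bow, where the blade begins, 30 mm above the blade tip, on the key's axis (axes as key). The bow reaches from here to 42 mm above.
- keyway (a point): Centre of the brass lock cylinder's face, on its vertical axis, 52 mm above the bench, turning with the cylinder. The keyway is a slot 15 mm long (along this x) and 6.6 mm wide (y), with a mouth flared by 2.5 mm on each side in its top 5 mm. Spring pins at 12 and 21 mm depth squeeze the blade's narrow edges: pushing past each pair takes about 11 N, and small twists to and fro are allowed. Fully home is when the key's shoulder rests on the cylinder's face.
- lock (a joint): Angle of the lock cylinder: 0 at rest, grows clockwise seen from above, stop at 1.6 rad. A spring (0.03 N m at rest, 0.11 N m at a quarter turn) turns it back when let go. The blade has about 0.13 rad of play in the slot, so turn the key that much further.
- stand: Fixed wooden key stand, 70 mm (x) by 190 mm (y) by 45 mm high, with two slots 17 by 9 mm, 38 mm deep, 50 mm either side of its centre along y. The flat key stands in one, the tube key in the other, their shoulders resting on the top. Origin: centre of its underside.
- tube_key: Bystander in the stand: another key with a round 7 mm shank, a disc shoulder 24 mm wide and a round 26 mm bow. Origin: tip of the shank. Not the one needed.
- mortar: Bystander: open brass cup, 60 mm wide, 55 mm tall. Origin: centre of its underside.
- candlestick: Bystander: brass candlestick, foot 56 mm wide, 70 mm tall. Origin: centre of its underside.
- screwdriver: Bystander: screwdriver lying on the bench.
- hammer: Bystander: hammer lying on the bench.
- jar: Bystander: glass jar with a lid, 64 mm wide, 85 mm tall. Origin: centre of its underside.
- can: Bystander: metal can, 72 mm wide, 90 mm tall. Origin: centre of its underside.
- wrench: Bystander: open-ended spanner lying on the bench between the robot and the fixture.
Things that resemble listed ones, but are neither listed nor needed, are in the scene too. Of the things that look like the pestle, take the one that is nearest to the robot's base at the start.

How it is judged:
By the outcome, as a careful person would: the job done as asked, in the order asked, and still so for the second after the job is handed in, while the arm keeps its last pose, push and grip.
It also fails if it takes over 72 s, if anything falls off the work surface, if the arm or the gripper's body presses on something with over 40 N, if the wrist force passes 120 N, or if a joint passes its speed limit or range.

## Working session

There is one attempt and no reset: what is moved stays moved. The work goes in short steps, Python scripts to look and compute and a tool call to move; the robot and the scene stay as the last step left them, time stands still between calls to the robot, and variables do not carry over. Pictures are saved under pics/ and viewed, and the job is handed in when it is done.

Besides the shell and the picture viewer there is one more tool, called in YAML: its name, and indented under it one key for each argument. arm_command: Moves the arm, as the interface text tells. Its arguments: {"type":"object","properties":{"travel":{"type":"array"},"twist":{"type":"array"},"fingers":{"type":"number"},"grip_force":{"type":"number"}},"required":["travel","twist"]}

```bash
ls; mkdir -p pics; python3 - <<'E'
from cell import *
import cv2,numpy as np
s=state(); print({k:np.round(v,3).tolist() for k,v in s.items()})
for n in("scene","top"):
    c=capture(n); cv2.imwrite(f"pics/{n}0.png",c["img"]); 
    print(n,c["fx"],c["fy"],c["cx"],c["cy"],np.round(c["R"],4).tolist(),np.round(c["t"],1).tolist())
    np.savez(f"{n}0.npz",**c)
E
```

```text
pics
{'time': 0.0, 'qpos': [-1.056, 0.502, -0.427, 1.551, 0.221, 1.138, -0.21], 'qd': [0.0, -0.001, -0.002, 0.0, 0.001, 0.0, -0.0], 'effort': [0.0, -56.951, -5.816, -28.093, 0.011, 0.012, 0.0], 'tool_pos': [161.821, 628.833, 241.221], 'orientation': [0.126, 0.992, -0.001, -0.0], 'ft_force': [0.138, -0.717, -0.402], 'torque': [-0.019, -0.027, 0.032], 'grip_width': 85.523}
scene 366.415648115035 366.415648115035 317.5487275554336 200.80918855805902 [[0.0953, 0.9954, -0.0069], [0.7664, -0.0778, -0.6377], [-0.6353, 0.0554, -0.7703]] [-6.1, -429.2, 1329.5]
top 463.09939288222756 463.09939288222756 322.8422842884472 208.64852588300897 [[0.0261, -0.9993, 0.028], [-0.996, -0.0284, -0.0847], [0.0855, -0.0256, -0.996]] [-70.2, 597.9, 1264.9]
```

View pics/scene0.png

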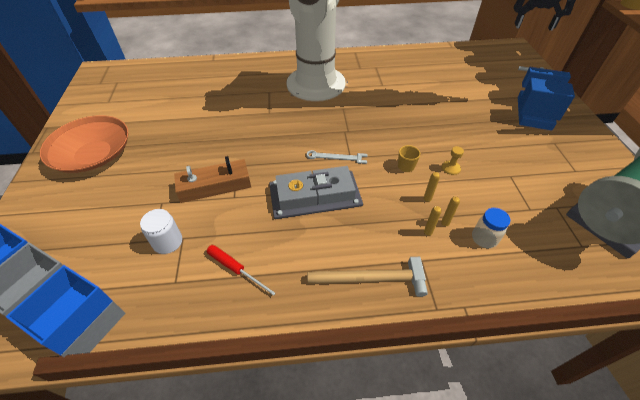

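View pics/top0.png

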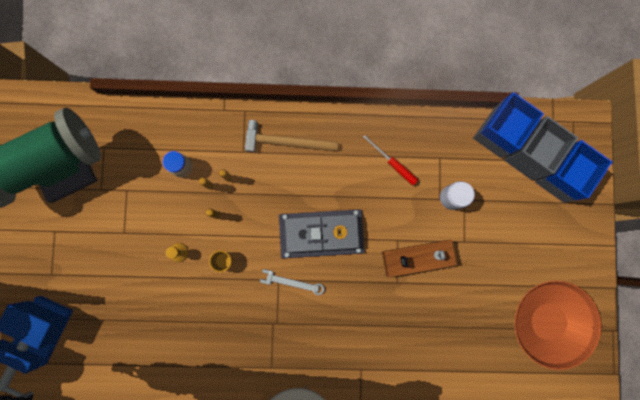

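```bash
cat > h.py <<'E'
import numpy as np,cv2
def load(n): return dict(np.load(n))
def proj(c,X):
    p=c["R"]@np.asarray(X,float)+c["t"]; return np.array([c["fx"]*p[0]/p[2]+c["cx"],c["fy"]*p[1]/p[2]+c["cy"]])
def ray(c,uv):
    d=np.array([(uv[0]-c["cx"])/c["fx"],(uv[1]-c["cy"])/c["fy"],1.]); return -c["R"].T@c["t"],c["R"].T@d
def onz(c,uv,z):
    o,d=ray(c,uv); return o+d*(z-o[2])/d[2]
def tri(c1,u1,c2,u2):
    o1,d1=ray(c1,u1);o2,d2=ray(c2,u2)
    A=np.stack([d1,-d2],1); s=np.linalg.lstsq(A,o2-o1,rcond=None)[0]
    a=o1+s[0]*d1;b=o2+s[1]*d2; return (a+b)/2,np.linalg.norm(a-b)
def crop(c,x0,y0,x1,y1,f,name):
    im=cv2.resize(c["img"][y0:y1,x0:x1],None,fx=f,fy=f,interpolation=cv2.INTER_CUBIC); cv2.imwrite(name,im)
E
python3 - <<'E'
from h import *
s=load("scene0.npz");t=load("top0.npz")
for X in([162,629,242],[162,629,400],[0,0,0]): print(proj(s,X),proj(t,X))
crop(t,260,190,480,300,3.6,"pics/t_fix.png")
crop(s,160,130,380,230,3.6,"pics/s_fix.png")
crop(t,150,140,260,280,4,"pics/t_br.png")
crop(s,380,130,520,260,4,"pics/s_br.png")
E
```

```text
[533.58215824  27.5768252 ] [ 11.05383876 389.14575055]
[560.74046392 -33.26230543] [-43.35518564 414.8400519 ]
[315.88051636  82.53007095] [297.124252   427.54796137]
```

View pics/t_fix.png

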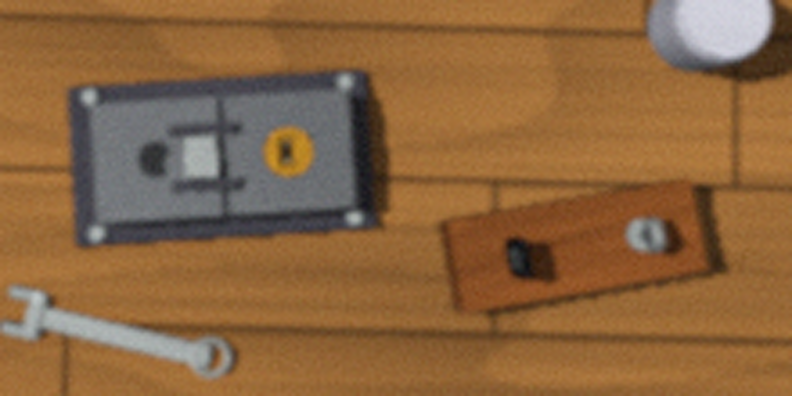

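View pics/s_fix.png

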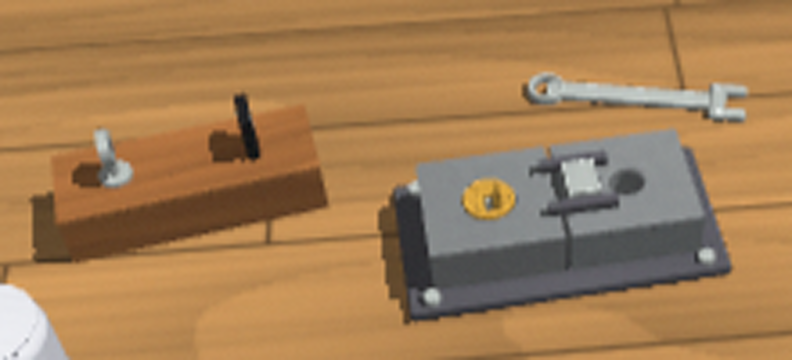

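View pics/t_br.png

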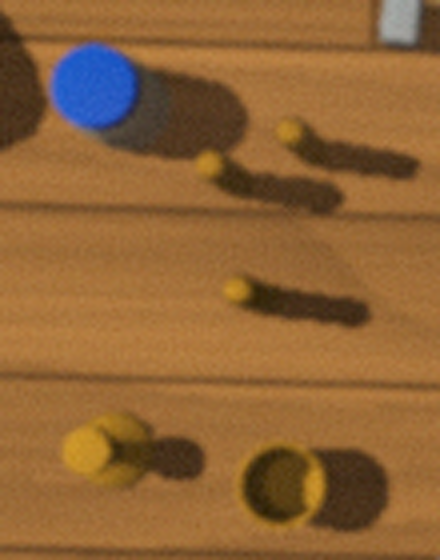

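View pics/s_br.png

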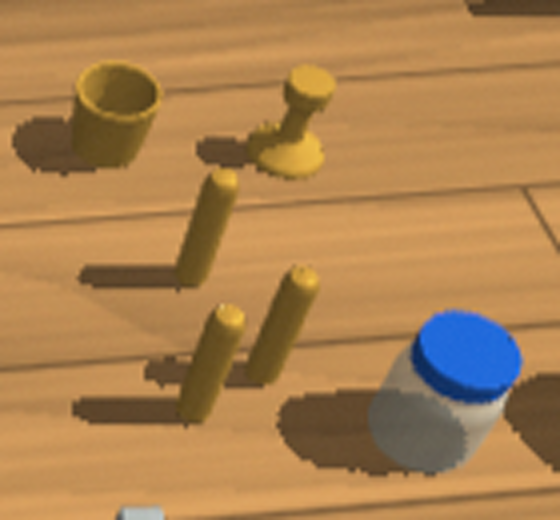

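```bash
cat > m.py <<'E'
from h import *
s=load("scene0.npz");t=load("top0.npz")
def blobs(c,lo,hi,box,amin=5):
    x0,y0,x1,y1=box; f=4
    im=cv2.resize(c["img"][y0:y1,x0:x1],None,fx=f,fy=f,interpolation=cv2.INTER_CUBIC)
    m=cv2.inRange(cv2.cvtColor(im,cv2.COLOR_BGR2HSV),lo,hi)
    n,l,st,ce=cv2.connectedComponentsWithStats(m)
    out=[]
    for i in range(1,n):
        if st[i][4]>=amin*f*f:
            ys,xs=np.nonzero(l==i)
            r=cv2.minAreaRect(np.stack([xs,ys],1).astype(np.float32))
            g=lambda p:((np.array(p)+.5)/f-.5+[x0,y0])
            out.append((st[i][4]/f/f,g(ce[i]),g(r[0]),np.array(r[1])/f,r[2]))
    return out
E
python3 - <<'E'
from m import *
for nm,c,box in(("t",t,(310,215,355,250)),("s",s,(270,165,365,215))):
    print(nm,"lock");
    for b in blobs(c,(12,150,120),(35,255,255),(box),8): print(np.round(b[0]),b[1].round(2),b[2].round(2),b[3].round(1))
for nm,c,box in(("t",t,(380,235,465,280)),("s",s,(215,150,240,180))):
    print(nm,"key dark")
    for b in blobs(c,(0,0,0),(180,255,45),(box),5): print(np.round(b[0]),b[1].round(2),b[2].round(2),b[3].round(1),b[4])
for nm,c,box in(("t",t,(295,225,312,243)),("s",s,(325,172,345,190))):
    print(nm,"bore dark")
    for b in blobs(c,(0,0,0),(180,255,75),(box),5): print(np.round(b[0]),b[1].round(2),b[2].round(2),b[3].round(1),b[4])
for nm,c,box in(("t",t,(310,222,318,245)),("s",s,(310,170,330,190))):
    print(nm,"jaw")
    for b in blobs(c,(0,0,150),(180,60,255),(box),5): print(np.round(b[0]),b[1].round(2),b[2].round(2),b[3].round(1),b[4])
E
```

```text
t lock
119.0 [339.86 231.69] [339.75 231.75] [12.8 12.8]
s lock
102.0 [295.25 184.91] [295.25 185.12] [10.  13.8]
t key dark
39.0 [404.87 261.34] [404.33 261.3 ] [10.3  6.2] 83.8844985961914
s key dark
45.0 [228.26 165.71] [228.11 165.07] [17.2  3.3] 75.96376037597656
t bore dark
49.0 [302.18 233.69] [301.97 233.71] [6.8 8.6] 8.130102157592773
s bore dark
28.0 [334.4  180.45] [334.38 180.38] [5. 7.] 90.0
10.0 [327.75 186.51] [327.84 186.52] [1.6 6.7] 81.46923065185547
t jaw
68.0 [314.18 233.12] [314.   233.25] [10.2  6.8] 90.0
s jaw
85.0 [321.1  178.56] [321.31 178.53] [ 9.9 10.1] 78.11134338378906
```

```bash
python3 - <<'E'
from h import *
s=load("scene0.npz");t=load("top0.npz")
crop(t,380,235,470,285,8.5,"pics/t_st.png")
crop(t,275,205,370,262,8,"pics/t_f2.png")
crop(s,265,160,365,220,8,"pics/s_f2.png")
crop(s,170,145,255,200,8,"pics/s_st.png")
E
```

```text
(no output)
```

View pics/t_st.png

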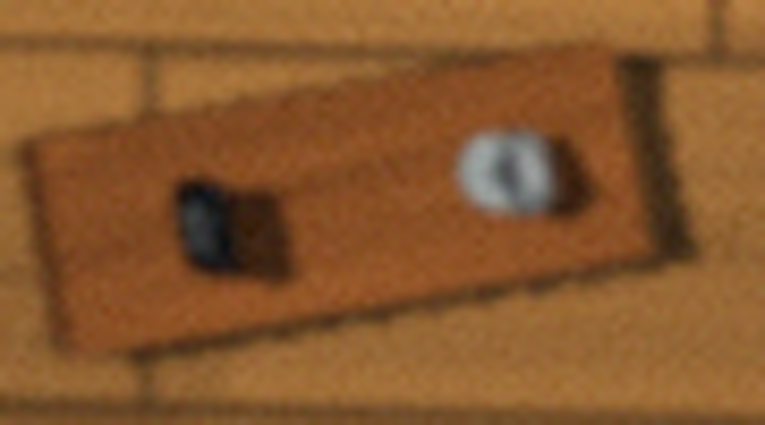

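View pics/t_f2.png

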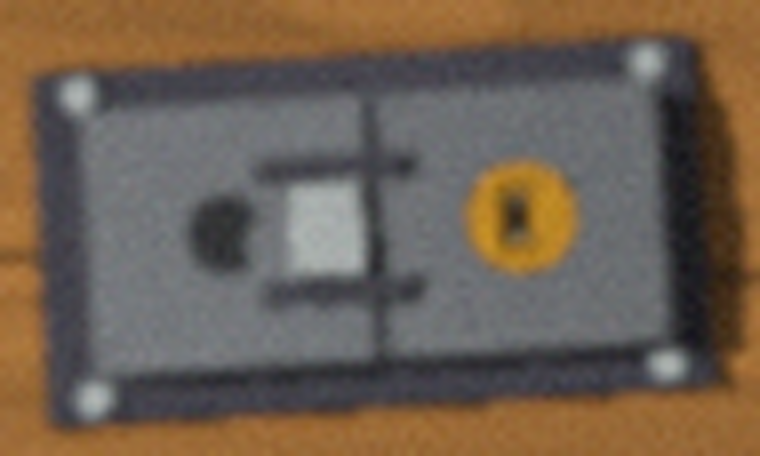

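View pics/s_f2.png

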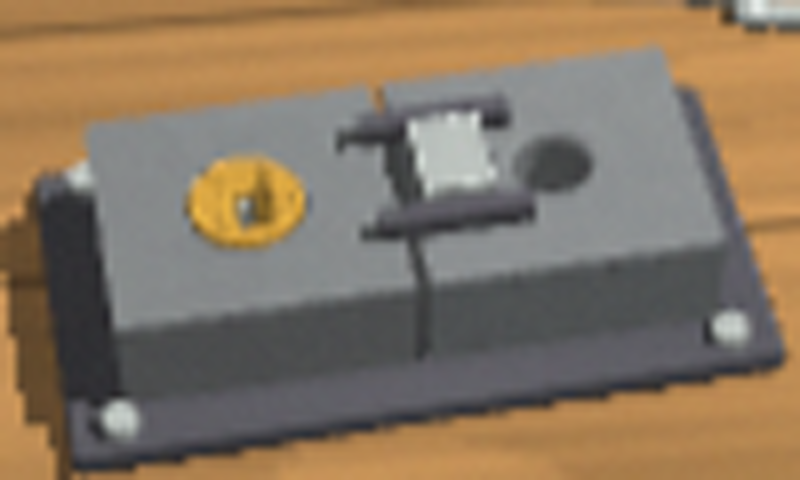

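View pics/s_st.png

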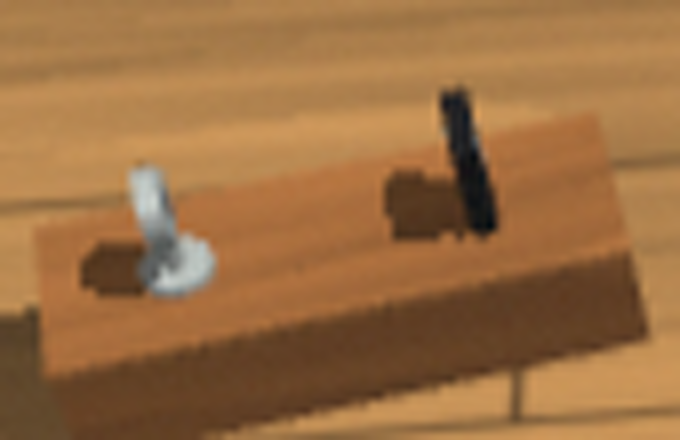

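```bash
python3 - <<'E'
from m import *
L_t=np.array([339.8,231.72]);L_s=np.array([295.25,185.0])
print("lock",onz(t,L_t,52).round(1),onz(s,L_s,52).round(1),tri(t,L_t,s,L_s))
B_t=np.array([301.97,233.71]); B_s=np.array([334.4,180.4])
print("bore",onz(t,B_t,50).round(1),onz(s,B_s,50).round(1),tri(t,B_t,s,B_s))
# bolts
pt=[]
for b in blobs(t,(0,0,125),(180,45,255),(278,205,368,262),3): print(round(b[0],1),b[1].round(2),onz(t,b[1],15).round(1))
for b in blobs(s,(0,0,125),(180,45,255),(265,160,365,220),3): print(round(b[0],1),b[1].round(2),onz(s,b[1],15).round(1))
# block top grey outline / flange
for nm,c,box in(("t",t,(278,205,368,262)),("s",s,(262,160,368,222))):
  for b in blobs(c,(0,0,0),(180,70,255),box,300)+blobs(c,(95,0,0),(140,255,255),box,300): print(nm,round(b[0]),b[1].round(2),b[2].round(2),b[3].round(1),round(b[4],2))
# brass rods
for nm,c,box in(("t",t,(190,160,240,225)),("s",s,(415,165,465,240))):
  for b in blobs(c,(15,150,60 if nm=="s" else 110),(35,255,255),box,10): print(nm,round(b[0]),b[1].round(2),b[2].round(2),b[3].round(1),round(b[4],1))
E
```

```text
lock [ 535.7 -101.1   52. ] [ 539.9 -102.7   52. ] (array([ 535.77728522, -102.05508178,   47.41351506]), np.float64(1.3940011433681396))
bore [527.5   1.7  50. ] [ 5.323e+02 -5.000e-01  5.000e+01] (array([527.57555035,   1.0416704 ,  44.76092957]), np.float64(1.5724994547161482))
13.0 [355.32 212.38] [ 592.6 -145.9   15. ]
15.1 [284.28 216.56] [575.2  53.3  15. ]
5.2 [297.46 220.9 ] [564.1  16.   15. ]
3.4 [312.69 221.36] [564.  -26.6  15. ]
5.2 [291.29 226.79] [547.1  32.8  15. ]
113.0 [314.77 233.26] [530.8 -33.4  15. ]
3.9 [288.  233.6] [527.8  41.4  15. ]
26.9 [289.55 241.76] [505.2  36.3  15. ]
7.7 [297.21 240.41] [509.5  15.1  15. ]
3.1 [304.82 243.72] [500.9  -6.4  15. ]
23.8 [300.71 246.96] [491.6   4.8  15. ]
20.5 [292.48 247.77] [488.7  27.6  15. ]
3.8 [308.28 246.76] [492.7 -16.3  15. ]
3.1 [313.4  247.32] [491.5 -30.7  15. ]
11.2 [357.95 250.22] [ 486.7 -155.4   15. ]
15.2 [286.29 254.41] [469.9  44.2  15. ]
21.8 [360.6  160.87] [432.4  88.5  15. ]
714.5 [335.26 179.87] [498.5   7.1  15. ]
741.6 [294.17 185.74] [ 508.6 -105.9   15. ]
17.2 [356.05 200.44] [576.5  51.8  15. ]
17.6 [279.75 211.89] [ 594.3 -147.3   15. ]
t 3412 [320.1  233.51] [321.2  233.36] [44.  83.3] 86.51
t 2812 [319.74 233.52] [321.28 233.49] [42.6 81.6] 86.63
s 3472 [314.56 192.14] [315.1  190.91] [43.2 90.1] 81.48
s 2516 [314.63 193.69] [315.3  191.37] [42.  89.1] 81.87
t 2127 [214.55 194.76] [214.5 192. ] [64.8 49.8] 90.0
s 170 [451.37 169.02] [450.88 169.75] [10.2 20. ] 90.0
s 274 [431.45 186.34] [431.51 186.42] [ 9.8 32.1] 18.9
s 292 [450.32 210.87] [450.28 211.01] [10.  32.6] 24.1
s 295 [432.39 220.47] [432.42 220.32] [10.5 31.7] 22.2
```

```bash
python3 - <<'E'
from m import *
im=t["img"]; hsv=cv2.cvtColor(im,cv2.COLOR_BGR2HSV)
print(hsv[210:217,204:220].tolist()[3]); print(hsv[200,205:210].tolist())
for lo in((19,150,90),(20,180,90),(21,150,80)):
  for b in blobs(t,lo,(35,255,255),(190,160,240,225),6): print(lo,round(b[0]),b[1].round(2),b[2].round(2),b[3].round(1),round(b[4],1))
for c,n in((t,"t"),(s,"s")): print(n,(-c["R"].T@c["t"]).round(0))
for uv in((431.5,186.42),(450.3,211),(432.4,220.4)): print(onz(s,uv,50).round(1), np.linalg.norm(onz(s,uv,50)[:2]))
E
```

```text
[[15, 163, 158], [18, 176, 161], [18, 190, 180], [19, 203, 192], [19, 199, 191], [18, 204, 180], [19, 205, 173], [19, 202, 149], [18, 190, 106], [19, 203, 74], [21, 207, 53], [17, 188, 57], [18, 229, 58], [19, 172, 55], [22, 200, 60], [17, 191, 60]]
[[14, 167, 153], [15, 159, 152], [16, 166, 152], [16, 165, 151], [15, 160, 151]]
(19, 150, 90) 16 [221.92 172.72] [222.08 172.71] [4.9 4.3] 8.1
(19, 150, 90) 16 [202.06 180.84] [202.35 181.08] [4.7 5.9] 86.4
(19, 150, 90) 26 [209.19 212.08] [209.38 211.88] [6. 6.] 90.0
t [ 489.  -21. 1312.]
s [1174. -101.  750.]
[578.3 243.8  50. ] 627.6271823774689
[660.7 265.7  50. ] 712.1114606814025
[683.9 214.4  50. ] 716.7533677046707
```

```bash
python3 - <<'E'
from m import *
for lo in((14,178,85),(16,172,85),(17,170,70)):
  for b in blobs(t,lo,(35,255,255),(200,204,219,220),6): 
    print(lo,round(b[0]),b[1].round(2),b[2].round(2),b[3].round(1),round(b[4],1))
    for z in (95,90): print(onz(t,b[2],z).round(1), tri(t,b[2],s,(431.5,186.42)))
# scene axis ends
c=s;x0,y0,x1,y1=415,165,448,210;f=4
im=cv2.resize(c["img"][y0:y1,x0:x1],None,fx=f,fy=f,interpolation=cv2.INTER_CUBIC)
m=cv2.inRange(cv2.cvtColor(im,cv2.COLOR_BGR2HSV),(15,170,60),(35,255,255))
ys,xs=np.nonzero(m); P=np.stack([xs,ys],1).astype(np.float32); r=cv2.minAreaRect(P)
bp=(cv2.boxPoints(r)+.5)/f-.5+[x0,y0]; print(bp.round(1))
for X in([578,244,0],[578,244,100]): print("pred",proj(s,X).round(1),proj(t,X).round(1))
E
```

```text
(14, 178, 85) 50 [209.18 212.17] [208.93 212.26] [7.5 9. ] 14.0
[575.7 246.   95. ] (array([577.33042589, 250.66335025,  48.25973205]), np.float64(11.403762187673216))
[576.  247.1  90. ] (array([577.33042589, 250.66335025,  48.25973205]), np.float64(11.403762187673216))
(16, 172, 85) 60 [209.33 212.64] [209.78 214.01] [12.8  8.6] 68.8
[571.2 243.6  95. ] (array([573.45441973, 250.9132937 ,  43.86348862]), np.float64(7.749999244109314))
[571.5 244.7  90. ] (array([573.45441973, 250.9132937 ,  43.86348862]), np.float64(7.749999244109314))
(17, 170, 70) 54 [209.19 212.36] [209.27 212.15] [9.1 8.2] 9.0
[576.  245.2  95. ] (array([577.74249813, 250.02779032,  48.77431079]), np.float64(10.675470259919273))
[576.4 246.3  90. ] (array([577.74249813, 250.02779032,  48.77431079]), np.float64(10.675470259919273))
[[414.6 164.6]
 [447.4 164.6]
 [447.4 209.4]
 [414.6 209.4]]
pred [427.2 198.9] [217.  214.1]
pred [436.3 172.7] [209.3 211.3]
```

```bash
cat >> h.py <<'E'
from scipy.spatial.transform import Rotation as Rot
def yaw(st):
    v=Rot.from_quat(st["orientation"]).as_matrix()[:,1]; return np.degrees(np.arctan2(-v[0],v[1]))
def rep(st):
    print("t%.1f"%st["time"],"pos",np.round(st["tool_pos"],1),"yaw(y-axis ccw from +y) %.2f"%yaw(st),"F",np.round(st["ft_force"],1),"T",np.round(st["torque"],2),"w%.1f"%st["grip_width"],"q",np.round(st["qpos"],2),"tilt",np.round(Rot.from_quat(st["orientation"]).as_matrix()[:,2],4))
def goto(st,target,yw=None):
    R=Rot.from_quat(st["orientation"]).as_matrix()
    d=R.T@(np.array(target)-st["tool_pos"])/1000
    print("travel",d.round(4), "twist", None if yw is None else round(yaw(st)-yw,2))
E
python3 - <<'E'
from h import *; from cell import *
st=state(); rep(st); goto(st,[577,245,200]); goto(st,[577,245,62])
E
```

```text
t0.1 pos [161.8 628.9 241.4] yaw(y-axis ccw from +y) -14.42 F [-0.3  0.3 -0.7] T [0.05 0.04 0.03] w85.5 q [-1.06  0.5  -0.43  1.55  0.22  1.14 -0.21] tilt [-5.0e-04 -1.7e-03 -1.0e+00]
travel [-0.4977 -0.2683  0.0418] twist None
travel [-0.4977 -0.2681  0.1798] twist None
```

arm_command:
  travel:
    - [-0.035, -0.019, 0.003]
    - [-0.078, -0.042, 0.007]
    - [-0.122, -0.066, 0.011]
    - [-0.166, -0.09, 0.015]
    - [-0.21, -0.114, 0.019]
    - [-0.254, -0.138, 0.022]
    - [-0.298, -0.161, 0.026]
    - [-0.342, -0.185, 0.03]
    - [-0.386, -0.209, 0.034]
    - [-0.43, -0.232, 0.038]
    - [-0.474, -0.256, 0.04]
    - [-0.498, -0.268, 0.042]
  twist: [-2, -4, -6, -8, -10, -12, -14, -16, -17, -18, -19, -19.2]
  fingers: 0.3

```text
time: 1.3
tool_pos: [580.6, 240.5, 199.5]
orientation: [-0.039, 0.999, -0.001, 0.0]
ft_force: [0.4, 0.3, -0.4]
grip_width: 59.9
```

arm_command:
  travel:
    - [0, 0, 0]
    - [0, 0, 0]
    - [0, 0, 0]
  twist: [0, 0, 0]

```text
time: 1.6
tool_pos: [576.1, 247.5, 200.1]
orientation: [-0.043, 0.999, 0.0, -0.001]
ft_force: [-0.5, 1.2, -1.0]
grip_width: 59.9
```

```bash
python3 - <<'E'
from h import *; from cell import *
for n in("scene","top"):
    c=capture(n); np.savez(f"{n}1.npz",**c)
st=state(); rep(st); goto(st,[577,245,200],4.8)
s=load("scene1.npz");t=load("top1.npz")
print(proj(s,st["tool_pos"]),proj(t,st["tool_pos"]))
crop(t,150,130,280,230,5,"pics/t1.png"); crop(s,380,50,520,220,4,"pics/s1.png")
E
```

```text
t1.7 pos [576.2 247.8 200.4] yaw(y-axis ccw from +y) 4.95 F [ 0.5 -0.4  0. ] T [-0.02  0.   -0.06] w60.2 q [-0.2   0.49 -0.33  1.65  0.18  1.03  1.07] tilt [-5.e-04  7.e-04 -1.e+00]
travel [-0.0006 -0.0028  0.0004] twist 0.15
[448.50297116 140.85315255] [198.65282937 208.65874496]
```

View pics/t1.png

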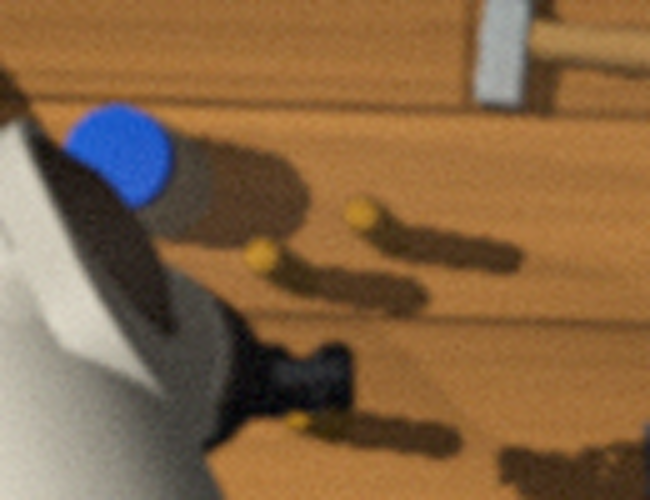

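View pics/s1.png

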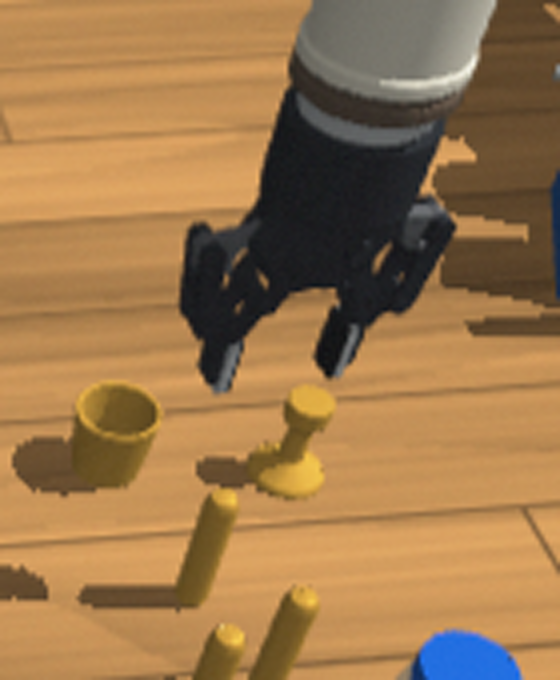

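arm_command:
  travel:
    - [0, -0.003, 0.03]
    - [0, -0.003, 0.065]
    - [0, -0.003, 0.095]
    - [0, -0.003, 0.12]
    - [0, -0.003, 0.132]
    - [0, -0.003, 0.138]
    - [0, -0.003, 0.138]
    - [0, -0.003, 0.138]
  twist: [0, 0, 0, 0, 0, 0, 0, 0]

```text
time: 2.5
tool_pos: [578.5, 243.7, 63.6]
orientation: [-0.042, 0.999, 0.0, 0.001]
ft_force: [-0.0, -1.0, -0.4]
grip_width: 60.0
```

```bash
python3 - <<'E'
from h import *; from cell import *
for n in("scene","top"):
    c=capture(n); np.savez(f"{n}2.npz",**c)
st=state(); rep(st)
s=load("scene2.npz");t=load("top2.npz")
crop(s,390,120,490,220,6,"pics/s2.png")
E
```

```text
t2.6 pos [578.7 243.5  63.8] yaw(y-axis ccw from +y) 4.78 F [-1.1  0.3  0.3] T [-0.05  0.06  0.04] w59.7 q [-0.23  0.66 -0.29  1.73  0.25  0.78  1.02] tilt [ 0.0024  0.001  -1.    ]
```

View pics/s2.png

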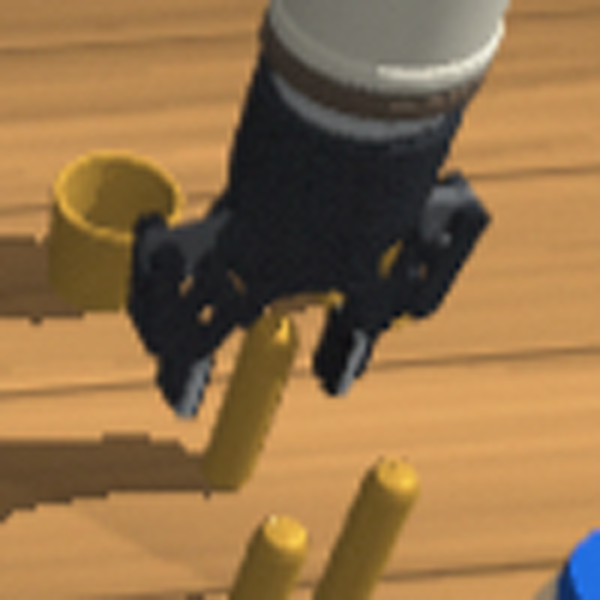

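```bash
python3 - <<'E'
from h import *
s=load("scene2.npz")
g=lambda X:((proj(s,X)-[390,120])*6).round(0)
th=np.radians(4.8);u=np.array([np.cos(th),np.sin(th),0]);v=np.array([-np.sin(th),np.cos(th),0])
for z in(52,60,68):
  for sx in(11,-11): print(z,sx,[g(np.array([578.7,243.5,z])+sx*u+sy*v).tolist() for sy in(-30,30)])
print(g([578,244,0]),g([578,244,100]),g([578,244,60]))
E
```

```text
52 11 [[192.0, 425.0], [327.0, 405.0]]
52 -11 [[173.0, 387.0], [306.0, 368.0]]
60 11 [[196.0, 412.0], [331.0, 393.0]]
60 -11 [[177.0, 374.0], [311.0, 355.0]]
68 11 [[200.0, 400.0], [336.0, 380.0]]
68 -11 [[181.0, 361.0], [316.0, 342.0]]
[223. 473.] [278. 316.] [255. 382.]
```

arm_command:
  travel:
    - [0, 0, 0]
    - [0, 0, 0]
    - [0, 0, 0]
    - [0, 0, 0]
    - [0, 0, 0]
    - [0, 0, 0]
    - [0, 0, 0]
    - [0, 0, 0]
  twist: [0, 0, 0, 0, 0, 0, 0, 0]
  fingers: 1.0
  grip_force: 40

```text
time: 3.4
tool_pos: [578.1, 243.5, 62.9]
orientation: [-0.042, 0.999, 0.0, 0.0]
ft_force: [-0.1, 1.0, 6.5]
grip_width: 21.0
```

```bash
python3 - <<'E'
from h import *; from cell import *
for n in("scene","top"):
    c=capture(n); np.savez(f"{n}3.npz",**c)
st=state(); rep(st)
s=load("scene3.npz");t=load("top3.npz")
crop(s,390,120,490,220,6,"pics/s3.png")
E
```

```text
t3.5 pos [578.1 243.4  62.9] yaw(y-axis ccw from +y) 4.78 F [-1.1  0.4  5.5] T [ 0.24  0.2  -0.01] w21.1 q [-0.23  0.66 -0.29  1.73  0.25  0.78  1.02] tilt [ 9.e-04  7.e-04 -1.e+00]
```

View pics/s3.png

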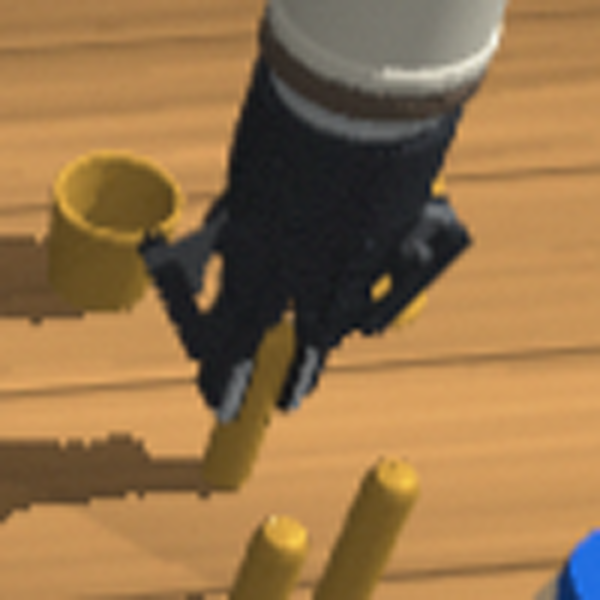

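arm_command:
  travel:
    - [0, 0, -0.015]
    - [0, 0, -0.045]
    - [0, 0, -0.08]
    - [0, 0, -0.11]
    - [0, 0, -0.115]
  twist: [0, 0, 0, 0, 0]

```text
time: 4.0
tool_pos: [579.8, 243.6, 181.6]
orientation: [-0.041, 0.999, 0.001, 0.003]
ft_force: [1.2, 1.1, -2.3]
grip_width: 21.2
```

```bash
python3 - <<'E'
from h import *; from cell import *
st=state(); rep(st); goto(st,[530.3,-2.5,160],4.8)
E
```

```text
t4.0 pos [579.8 243.6 181.6] yaw(y-axis ccw from +y) 4.76 F [ 1.2  1.1 -2.3] T [ 0.04 -0.02 -0.07] w21.2 q [-0.2   0.51 -0.33  1.67  0.19  0.99  1.06] tilt [ 0.0058  0.0021 -1.    ]
travel [ 0.0698 -0.2412  0.0208] twist -0.04
```

arm_command:
  travel:
    - [0.005, -0.018, 0]
    - [0.016, -0.058, 0]
    - [0.028, -0.098, 0]
    - [0.04, -0.14, 0]
    - [0.051, -0.18, 0]
    - [0.06, -0.212, 0.008]
    - [0.066, -0.233, 0.014]
    - [0.068, -0.241, 0.018]
    - [0.068, -0.241, 0.018]
    - [0.068, -0.241, 0.018]
    - [0.068, -0.241, 0.018]
  twist: [0, 0, 0, 0, 0, 0, 0, 0, 0, 0, 0]

```text
time: 5.1
tool_pos: [530.4, -0.9, 159.4]
orientation: [-0.043, 0.999, 0.001, 0.0]
ft_force: [0.5, -0.4, -2.9]
grip_width: 20.7
```

```bash
python3 - <<'E'
from h import *; from cell import *
for n in("scene","top"):
    c=capture(n); np.savez(f"{n}4.npz",**c)
st=state(); rep(st)
s=load("scene4.npz");t=load("top4.npz")
crop(s,265,90,385,220,6,"pics/s4.png")
crop(t,250,150,380,260,5,"pics/t4.png")
p=st["tool_pos"]; f=lambda dz:proj(s,[p[0],p[1],p[2]+dz])
for dz in(-62,0,38): print(dz,f(dz).round(2),((f(dz)-[265,90])*6).round(0))
E
```

```text
t5.2 pos [530.4  -1.2 159.5] yaw(y-axis ccw from +y) 4.92 F [-0.7  0.2 -2.6] T [-0.05 -0.01  0.04] w20.8 q [ 0.18  0.37 -0.28  1.93  0.13  0.86  1.49] tilt [ 5.e-04  7.e-04 -1.e+00]
-62 [334.58 166.95] [417. 462.]
0 [335.33 148.43] [422. 351.]
38 [335.84 136.04] [425. 276.]
```

View pics/s4.png

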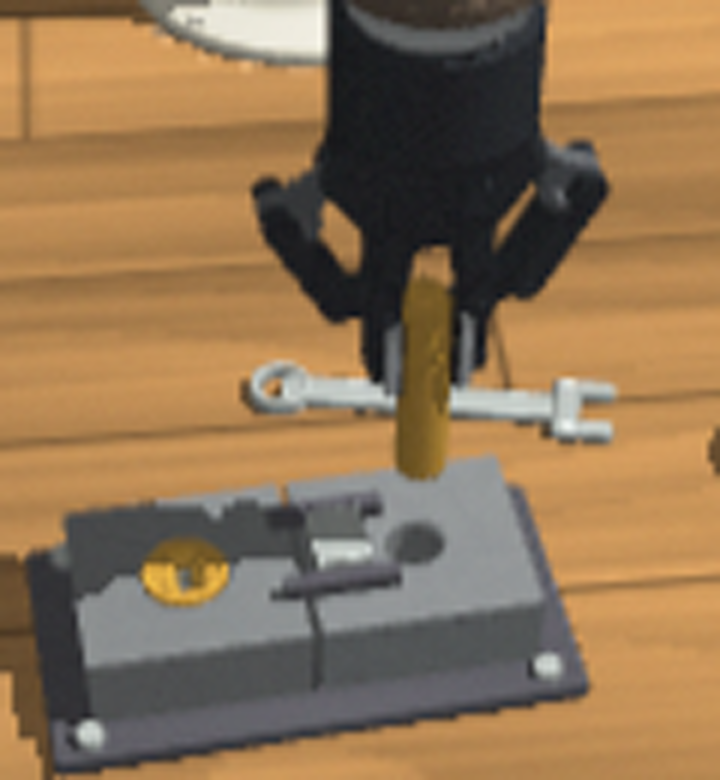

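View pics/t4.png

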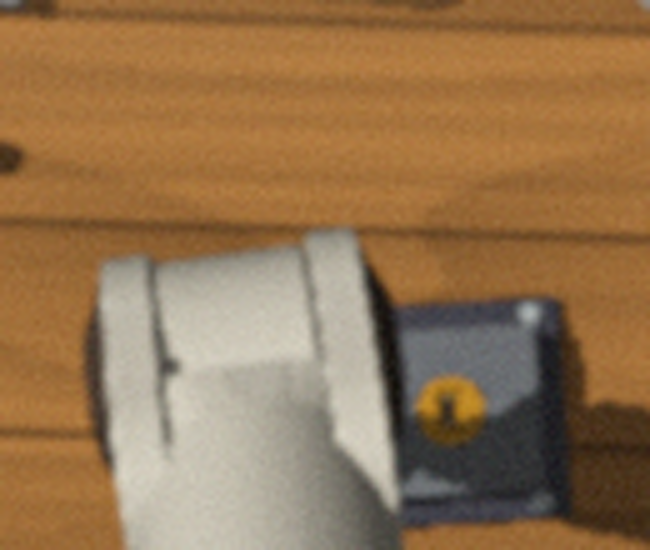

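```bash
python3 - <<'E'
from h import *
s=load("scene4.npz");x0,y0,x1,y1=322,130,352,172;f=8
im=cv2.resize(s["img"][y0:y1,x0:x1],None,fx=f,fy=f,interpolation=cv2.INTER_CUBIC)
hsv=cv2.cvtColor(im,cv2.COLOR_BGR2HSV)
m=cv2.inRange(hsv,(15,150,40),(35,255,255))
m[:,:]=m
p=np.array([530.4,-1.2,159.5])
for dz in(-57,-50,-45,-40,-35,-30,-20):
    # sideways: for this height compare silhouette mid on row of the axis point
    q=proj(s,p+[0,0,dz]); r=int(round((q[1]-y0+.5)*f-.5))
    xs=np.nonzero(m[r])[0]; 
    if len(xs): print(dz,q.round(2),"mask",(xs.min()+.5)/f-.5+x0,(xs.max()+.5)/f-.5+x0,"mid",((xs.min()+xs.max())/2+.5)/f-.5+x0, len(xs)/f)
col=np.nonzero(m[:, int((335.2-x0)*f)])[0]; print("bottom row",(col.max()+.5)/f-.5+y0)
# predicted bottom row of foot rim (radius 8)
th=np.linspace(0,6.28,60); P=[proj(s,p+[8*np.cos(a),8*np.sin(a),-62.5]) for a in th]+[proj(s,p+[11*np.cos(a),11*np.sin(a),-58.5]) for a in th]
print("pred bottom",max(q[1] for q in P))
for z in(50,): print(onz(s,(334.3,180.4),z), proj(s,[530.3,-2.5,50]))
E
```

```text
-57 [334.62 165.54] mask 330.1875 338.5625 mid 334.375 8.5
-50 [334.71 163.53] mask 330.4375 339.5625 mid 335.0 9.25
-45 [334.76 162.08] mask 330.5625 339.6875 mid 335.125 9.25
-40 [334.82 160.61] mask 330.5625 339.6875 mid 335.125 9.25
-35 [334.88 159.14] mask 330.6875 339.3125 mid 335.0 8.75
-30 [334.94 157.65] mask 331.0625 338.6875 mid 334.875 7.75
-20 [335.07 154.63] mask 332.0625 339.0625 mid 335.5625 7.125
bottom row 169.0625
pred bottom 169.3849978036903
[532.26198492  -0.75079354  50.        ] [333.53921981 179.89930803]
```

```bash
python3 - <<'E'
from h import *
s=load("scene0.npz")
g=lambda a,b:((np.array([a,b])+.5)/8-.5+[265,160])
C=[g(85,125),g(660,48),g(725,242),g(118,330)]
W=[onz(s,c,50)[:2] for c in C]; print(np.round(W,1))
print("mean",np.mean(W,0),"sides",[round(np.linalg.norm(W[i]-W[(i+1)%4]),1) for i in range(4)])
for a,b in((0,1),(3,2)): d=W[b]-W[a]; print("yaw",np.degrees(np.arctan2(-d[0],d[1])))
t=load("top0.npz"); g=lambda a,b:((np.array([a,b])+.5)/8-.5+[275,205])
C=[g(78,110),g(655,80),g(670,340),g(92,375)]
W=[onz(t,c,50)[:2] for c in C]; print(np.round(W,1))
print("mean",np.mean(W,0),"sides",[round(np.linalg.norm(W[i]-W[(i+1)%4]),1) for i in range(4)])
for a,b in((1,0),(2,3)): d=W[b]-W[a]; print("yaw",np.degrees(np.arctan2(-d[0],d[1])))
# bore ellipse by threshold on value, scene
for n,c,(x0,y0,x1,y1) in(("s",s,(326,173,344,189)),("t",t,(293,226,310,242))):
  im=cv2.cvtColor(cv2.resize(c["img"][y0:y1,x0:x1],None,fx=8,fy=8,interpolation=cv2.INTER_CUBIC),cv2.COLOR_BGR2GRAY)
  for th in(75,82,88,94):
    m=(im<th).astype(np.uint8); k,l,st,ce=cv2.connectedComponentsWithStats(m)
    i=l[im.shape[0]//2,im.shape[1]//2]
    if i: print(n,th,st[i][:5]/8, ((ce[i]+.5)/8-.5+[x0,y0]).round(2),(np.array([st[i][0]+st[i][2]/2,st[i][1]+st[i][3]/2])/8-.5+[x0,y0]).round(2), onz(c,(np.array([st[i][0]+st[i][2]/2,st[i][1]+st[i][3]/2])/8-.5+[x0,y0]),50).round(1))
E
```

```text
[[ 497.9 -153.4]
 [ 481.8   40.2]
 [ 570.    48. ]
 [ 586.9 -145.1]]
mean [534.11635034 -52.59121494] sides [np.float64(194.3), np.float64(88.6), np.float64(193.9), np.float64(89.4)]
yaw 4.751053311480678
yaw 4.995894342826361
[[ 568.1   51.1]
 [ 583.9 -145.7]
 [ 495.3 -152.6]
 [ 478.4   43.3]]
mean [531.44865884 -50.99312312] sides [np.float64(197.4), np.float64(88.9), np.float64(196.7), np.float64(90.1)]
yaw 4.588283270696356
yaw 4.944011335720649
s 75 [  5.375   5.25    7.25    5.375 221.   ] [334.42 180.47] [334.5  180.44] [ 5.324e+02 -3.000e-01  5.000e+01]
s 82 [  5.      4.875   7.75    5.875 266.375] [334.3  180.42] [334.38 180.31] [ 5.32e+02 -5.00e-01  5.00e+01]
s 88 [  4.875   4.625   7.875   6.25  301.625] [334.22 180.38] [334.31 180.25] [531.7  -0.7  50. ]
s 94 [  4.625   4.5     8.25    6.5   333.375] [334.14 180.36] [334.25 180.25] [531.7  -0.8  50. ]
t 75 [  6.      3.875   7.375   8.875 403.5  ] [302.19 233.71] [302.19 233.81] [527.3   1.1  50. ]
t 82 [  5.75    3.625   7.875   9.375 458.5  ] [302.2 233.7] [302.19 233.81] [527.3   1.1  50. ]
t 88 [  5.625   3.5     8.25    9.75  506.75 ] [302.21 233.72] [302.25 233.88] [527.1   1.   50. ]
t 94 [  5.375   3.25    8.875  10.25  561.625] [302.24 233.73] [302.31 233.88] [527.1   0.8  50. ]
```

arm_command:
  travel:
    - [0, -0.001, 0.015]
    - [-0.0005, -0.0013, 0.035]
    - [-0.0005, -0.0013, 0.041]
    - [-0.0005, -0.0013, 0.046]
    - [-0.0005, -0.0013, 0.051]
    - [-0.0005, -0.0013, 0.056]
    - [-0.0005, -0.0013, 0.06]
    - [-0.0005, -0.0013, 0.06]
  twist: [0, 0, 0, 0, 0, 0, 0, 0]

```text
time: 6.0
tool_pos: [530.2, -3.8, 98.8]
orientation: [-0.042, 0.999, 0.0, -0.0]
ft_force: [-1.6, 1.3, -3.8]
grip_width: 21.3
```

```bash
python3 - <<'E'
from h import *; from cell import *
c=capture("scene"); np.savez("scene5.npz",**c)
st=state(); rep(st)
crop(c,285,110,365,200,7,"pics/s5.png")
E
```

```text
t6.0 pos [530.2  -3.9  99. ] yaw(y-axis ccw from +y) 4.78 F [-1.1  2.2 -4.1] T [ 0.41  0.35 -0.02] w20.9 q [ 0.17  0.46 -0.26  1.97  0.17  0.73  1.46] tilt [-8.e-04  4.e-04 -1.e+00]
```

View pics/s5.png

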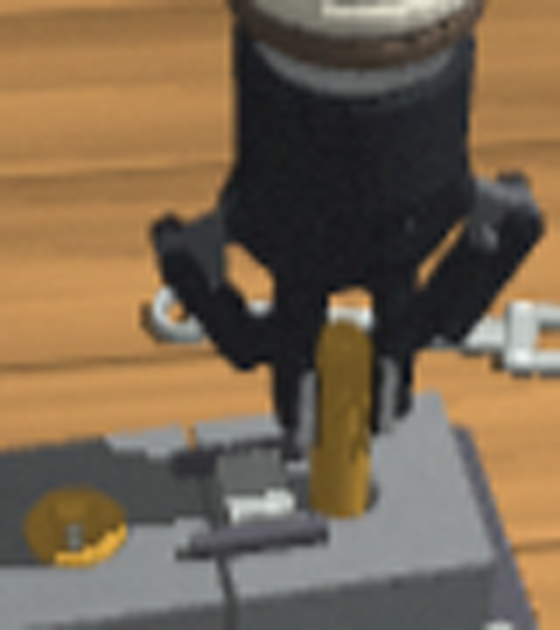

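arm_command:
  travel:
    - [0, 0.001, 0.004]
    - [0, 0.001, 0.008]
    - [0, 0.001, 0.012]
    - [0, 0.001, 0.015]
    - [0, 0.001, 0.0165]
    - [0, 0.001, 0.0165]
    - [0, 0.001, 0.0165]
  twist: [0, 0, 0, 0, 0, 0, 0]

```text
time: 6.75
tool_pos: [530.4, -3.2, 82.9]
orientation: [-0.042, 0.999, -0.0, -0.0]
ft_force: [-3.9, 1.0, 1.8]
grip_width: 21.0
```

```bash
python3 - <<'E'
from h import *; from cell import *
c=capture("scene"); np.savez("scene6.npz",**c)
st=state(); rep(st)
crop(c,285,110,365,200,7,"pics/s6.png")
E
```

```text
t6.8 pos [530.4  -3.2  82.9] yaw(y-axis ccw from +y) 4.77 F [-3.8  1.1  2.2] T [0.14 0.99 0.01] w20.6 q [ 0.16  0.49 -0.25  1.97  0.18  0.7   1.45] tilt [-2.e-04 -1.e-04 -1.e+00]
```

View pics/s6.png

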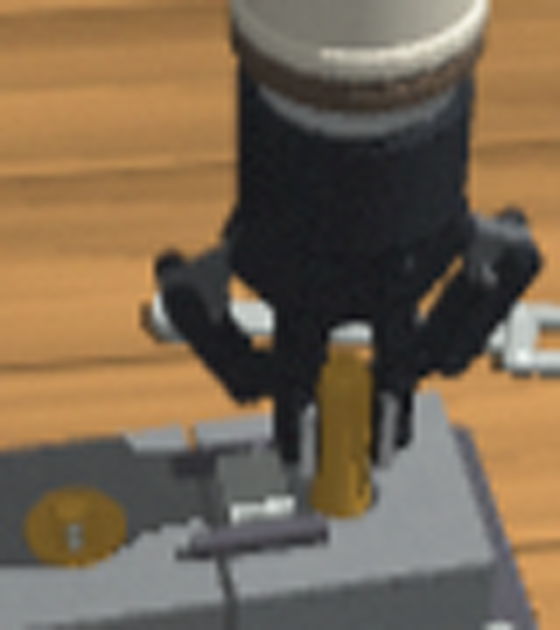

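arm_command:
  travel:
    - [0.0005, 0, 0.001]
    - [0.0005, 0, 0.0015]
    - [0.0005, 0, 0.0015]
  twist: [0, 0, 0]

```text
time: 7.1
tool_pos: [530.5, -3.2, 82.8]
orientation: [-0.042, 0.999, -0.0, 0.0]
ft_force: [-7.0, 0.3, 14.7]
grip_width: 21.3
```

```bash
python3 - <<'E'
from h import *; from cell import *
st=state(); rep(st)
E
```

```text
t7.1 pos [530.5  -3.2  82.8] yaw(y-axis ccw from +y) 4.77 F [-7.   0.3 14.7] T [ 0.08  1.74 -0.05] w21.3 q [ 0.16  0.49 -0.25  1.97  0.18  0.7   1.45] tilt [ 1.e-03 -4.e-04 -1.e+00]
```

arm_command:
  travel:
    - [0, 0, -0.0015]
    - [0, 0, -0.0015]
    - [0, 0, -0.0015]
    - [0, 0, -0.0015]
    - [0, 0, -0.0015]
  twist: [0, 0, 0, 0, 0]
  fingers: 0.5

```text
time: 7.6
tool_pos: [530.2, -3.3, 82.6]
orientation: [-0.042, 0.999, 0.0, 0.0]
ft_force: [-0.3, -0.3, 0.1]
grip_width: 42.8
```

arm_command:
  travel:
    - [0, 0, -0.02]
    - [0, 0, -0.05]
    - [0, 0, -0.09]
    - [0, 0, -0.11]
    - [0, 0, -0.11]
  twist: [0, 0, 0, 0, 0]

```text
time: 8.1
tool_pos: [532.6, -3.1, 196.2]
orientation: [-0.042, 0.999, -0.0, 0.003]
ft_force: [1.4, 0.2, 0.3]
grip_width: 42.5
```

```bash
python3 - <<'E'
from m import *; from cell import *
c=capture("scene"); np.savez("scene7.npz",**c)
st=state(); rep(st)
crop(c,265,110,385,220,6,"pics/s7.png")
# key position
K=blobs(t,(0,0,0),(180,255,60),(385,245,425,278),10); 
for b in K: print("t",round(b[0]),b[1].round(2),b[2].round(2),b[3].round(1),round(b[4],1),onz(t,b[2],85).round(1))
K=blobs(s,(0,0,0),(180,255,60),(215,150,240,180),10)
for b in K: print("s",round(b[0]),b[1].round(2),b[2].round(2),b[3].round(1),round(b[4],1),onz(s,b[2],66).round(1))
E
```

```text
t8.2 pos [531.2  -3.2 194.3] yaw(y-axis ccw from +y) 4.77 F [-0.   0.  -0.8] T [0.03 0.05 0.01] w42.6 q [ 0.2   0.33 -0.29  1.9   0.12  0.92  1.51] tilt [ 3.6e-03 -2.0e-04 -1.0e+00]
t 84 [405.81 261.46] [406.33 261.07] [11.2 10.6] 81.0 [ 461.5 -277.2   85. ]
s 54 [228.21 165.61] [227.99 165.07] [17.6  3.8] 76.0 [ 463.6 -275.7   66. ]
```

View pics/s7.png

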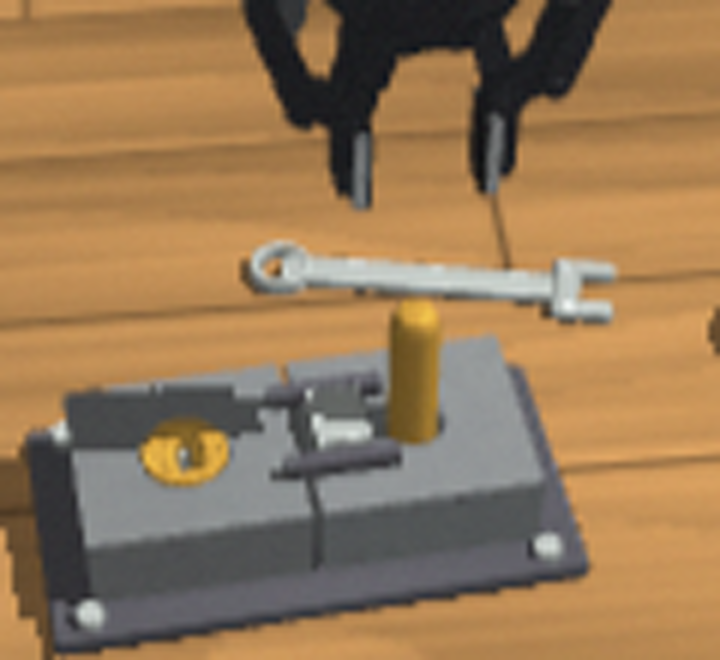

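```bash
python3 - <<'E'
from m import *
for n,c,k,o,C in(("s",s,8,(170,145),[(33,225),(597,113),(632,252),(47,380)]),("t",t,8.5,(380,235),[(655,255),(65,352),(22,145),(615,45)])):
    W=[onz(c,(np.array(p)+.5)/k-.5+np.array(o),45)[:2] for p in C]
    print(n,np.round(W,1).tolist(),"mean",np.mean(W,0).round(1),"sides",[round(np.linalg.norm(W[i]-W[(i+1)%4]),1) for i in range(4)])
    for a,b in((0,1),(3,2)): d=W[b]-W[a]; y=np.degrees(np.arctan2(-d[0],d[1])); print("yaw",y.round(2))
    y=np.radians(y); print("slot +",np.mean(W,0)+50*np.array([-np.sin(y),np.cos(y)]))
# tight key masks
for th in(30,40,50):
  for b in blobs(t,(0,0,0),(180,255,th),(385,245,425,278),8): print("t",th,round(b[0]),b[1].round(2),b[2].round(2),b[3].round(1),round(b[4],1),onz(t,b[1],66).round(1))
  for b in blobs(s,(0,0,0),(180,255,th),(215,150,240,180),8): print("s",th,round(b[0]),b[1].round(2),b[2].round(2),b[3].round(1),round(b[4],1),onz(s,b[1],66).round(1))
# black bow low-saturation in top: bluish
hsv=cv2.cvtColor(t["img"],cv2.COLOR_BGR2HSV)
for r in range(255,268): print(r,[tuple(int(a) for a in hsv[r,x]) for x in range(399,412)])
E
```

```text
s [[456.0, -424.4], [421.2, -237.9], [489.0, -224.2], [526.7, -409.3]] mean [ 473.2 -323.9] sides [np.float64(189.8), np.float64(69.2), np.float64(188.9), np.float64(72.2)]
yaw 10.59
yaw 11.49
slot + [ 463.2697596  -274.95003057]
t [[454.6, -424.2], [418.9, -233.6], [484.7, -218.8], [521.9, -411.1]] mean [ 470.  -321.9] sides [np.float64(193.9), np.float64(67.4), np.float64(195.9), np.float64(68.5)]
yaw 10.61
yaw 10.96
slot + [ 460.53280384 -272.8220819 ]
t 30 16 [404.99 261.21] [404.64 261.16] [9.9 4.1] 71.6 [ 460.6 -277.5   66. ]
s 30 24 [229.01 168.53] [228.97 168.33] [10.2  2.7] 78.1 [ 476.8 -272.3   66. ]
t 40 32 [404.88 261.28] [404.62 261.22] [10.5  5.6] 76.4 [ 460.5 -277.2   66. ]
s 40 42 [228.3 165.8] [228.14 165.  ] [17.1  3.1] 76.6 [ 466.4 -274.7   66. ]
t 50 47 [404.92 261.36] [404.45 261.36] [10.3  6.8] 85.9 [ 460.2 -277.3   66. ]
s 50 48 [228.25 165.65] [228.08 165.07] [17.3  3.5] 76.0 [ 465.8 -274.9   66. ]
255 [(13, 184, 133), (12, 183, 134), (13, 195, 118), (12, 169, 121), (14, 187, 105), (11, 190, 117), (12, 169, 128), (13, 183, 135), (13, 194, 138), (14, 208, 135),
[... 1730 characters left out ...]
, 16, 32), (125, 70, 22), (8, 96, 40), (13, 194, 50), (12, 177, 59), (13, 189, 66), (13, 179, 64)]
265 [(12, 182, 139), (13, 186, 133), (13, 196, 103), (11, 165, 62), (0, 53, 34), (103, 51, 35), (120, 9, 28), (138, 46, 28), (13, 147, 33), (8, 120, 51), (13, 199, 59), (10, 183, 57), (12, 171, 61)]
266 [(12, 183, 139), (13, 188, 136), (11, 180, 123), (11, 180, 92), (12, 171, 61), (9, 156, 44), (2, 107, 38), (0, 77, 40), (8, 110, 37), (11, 191, 48), (13, 196, 61), (13, 177, 62), (12, 167, 61)]
267 [(12, 192, 138), (12, 176, 139), (12, 189, 131), (12, 179, 120), (13, 175, 108), (12, 165, 94), (12, 183, 82), (10, 166, 86), (13, 179, 80), (12, 175, 83), (11, 177, 85), (12, 204, 80), (12, 171, 76)]
```

```bash
python3 - <<'E'
from h import *; from cell import *
st=state(); rep(st); goto(st,[463.8,-275.4,160],10.9)
E
```

```text
t8.2 pos [531.2  -3.2 194.3] yaw(y-axis ccw from +y) 4.77 F [-0.   0.  -0.8] T [0.03 0.05 0.01] w42.6 q [ 0.2   0.33 -0.29  1.9   0.12  0.92  1.51] tilt [ 3.6e-03 -2.0e-04 -1.0e+00]
travel [ 0.0899 -0.2656  0.0341] twist -6.13
```

arm_command:
  travel:
    - [0.006, -0.018, 0]
    - [0.02, -0.058, 0]
    - [0.034, -0.1, 0]
    - [0.048, -0.142, 0]
    - [0.062, -0.182, 0.01]
    - [0.074, -0.22, 0.02]
    - [0.083, -0.246, 0.028]
    - [0.089, -0.263, 0.034]
    - [0.0895, -0.2655, 0.034]
    - [0.0895, -0.2655, 0.034]
    - [0.0895, -0.2655, 0.034]
  twist: [-0.5, -1.5, -2.5, -3.5, -4.5, -5.5, -6.1, -6.1, -6.1, -6.1, -6.1]

```text
time: 9.25
tool_pos: [463.5, -273.5, 158.5]
orientation: [-0.096, 0.995, 0.001, -0.0]
ft_force: [-1.2, -0.7, 0.1]
grip_width: 42.6
```

```bash
python3 - <<'E'
from h import *; from cell import *
c=capture("scene"); np.savez("scene8.npz",**c)
st=state(); rep(st); goto(st,[463.8,-275.4,61],10.9)
crop(c,180,90,280,200,6,"pics/s8.png")
p=st["tool_pos"]
E
```

```text
t9.3 pos [ 463.7 -273.5  158.8] yaw(y-axis ccw from +y) 11.02 F [-0.8 -0.3 -0.3] T [0.04 0.01 0.01] w42.8 q [ 0.63  0.38 -0.18  1.91  0.09  0.86  2.17] tilt [ 2.e-04  8.e-04 -1.e+00]
travel [ 0.0003 -0.002   0.0978] twist 0.12
```

View pics/s8.png

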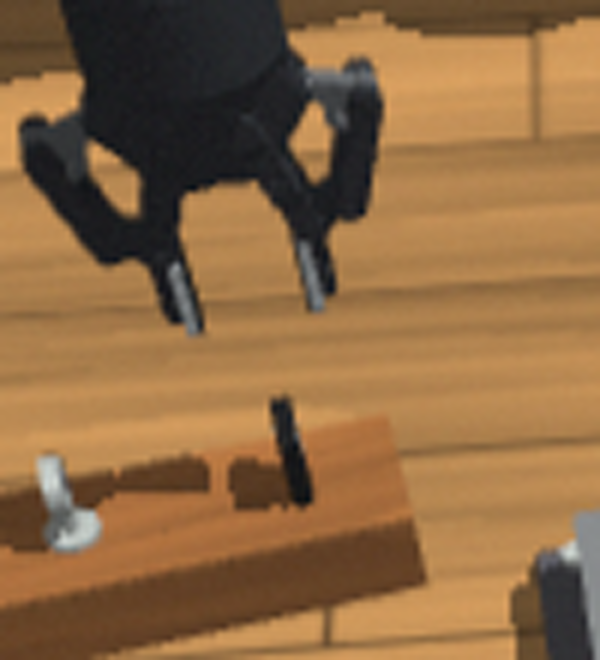

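arm_command:
  travel:
    - [0, -0.0015, 0.015]
    - [0, -0.0015, 0.045]
    - [0, -0.0015, 0.072]
    - [0, -0.0015, 0.09]
    - [0, -0.0015, 0.097]
    - [0, -0.0015, 0.097]
    - [0, -0.0015, 0.097]
  twist: [0, 0, 0, 0, 0, 0, 0]

```text
time: 10.0
tool_pos: [464.2, -276.5, 62.7]
orientation: [-0.095, 0.995, -0.0, 0.001]
ft_force: [0.5, 0.7, 0.1]
grip_width: 43.1
```

```bash
python3 - <<'E'
from h import *; from cell import *
c=capture("scene"); np.savez("scene9.npz",**c)
st=state(); rep(st); goto(st,[463.8,-275.4,61],10.9)
crop(c,180,100,280,200,6,"pics/s9.png")
E
```

```text
t10.1 pos [ 464.3 -276.8   62.9] yaw(y-axis ccw from +y) 10.91 F [ 0.5 -0.2 -0.1] T [-0.04 -0.01  0.  ] w42.8 q [ 0.61  0.53 -0.15  1.96  0.13  0.66  2.14] tilt [ 1.8e-03 -9.0e-04 -1.0e+00]
travel [0.0002 0.0015 0.0019] twist 0.01
```

View pics/s9.png

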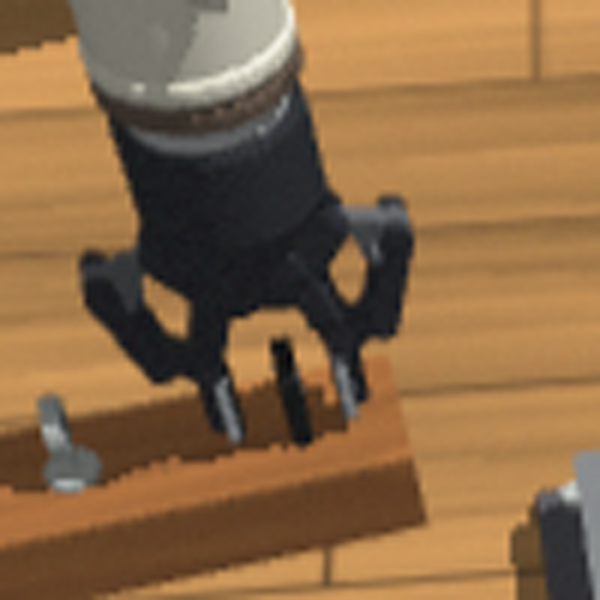

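arm_command:
  travel:
    - [0, 0.0005, 0.001]
    - [0, 0.0005, 0.001]
    - [0, 0.0005, 0.001]
    - [0, 0.0005, 0.001]
    - [0, 0.0005, 0.001]
    - [0, 0.0005, 0.001]
    - [0, 0.0005, 0.001]
  twist: [0, 0, 0, 0, 0, 0, 0]
  fingers: 1.0
  grip_force: 80

```text
time: 10.75
tool_pos: [463.5, -276.4, 61.6]
orientation: [-0.095, 0.996, -0.0, 0.0]
ft_force: [-1.1, 0.8, 5.5]
grip_width: 8.2
```

```bash
python3 - <<'E'
from h import *; from cell import *
st=state(); rep(st)
E
```

```text
t10.8 pos [ 463.5 -276.4   61.6] yaw(y-axis ccw from +y) 10.87 F [-1.1  0.8  5.5] T [0.18 0.25 0.01] w8.2 q [ 0.61  0.53 -0.15  1.96  0.13  0.66  2.14] tilt [ 8.e-04 -5.e-04 -1.e+00]
```

arm_command:
  travel:
    - [0, 0, -0.008]
    - [0, 0, -0.025]
    - [0, 0, -0.05]
    - [0, 0, -0.07]
    - [0, 0, -0.073]
    - [0, 0, -0.073]
    - [0, 0, -0.073]
  twist: [0, 0, 0, 0, 0, 0, 0]

```text
time: 11.45
tool_pos: [462.4, -275.9, 133.0]
orientation: [-0.095, 0.996, 0.0, -0.001]
ft_force: [-0.8, -0.1, -1.1]
grip_width: 8.1
```

```bash
python3 - <<'E'
from h import *; from cell import *
c=capture("scene"); np.savez("scene10.npz",**c)
st=state(); rep(st); goto(st,[538.4,-102.9,125],4.8)
crop(c,180,80,280,200,6,"pics/s10.png")
E
```

```text
t11.5 pos [ 462.2 -275.8  132.7] yaw(y-axis ccw from +y) 10.87 F [ 0.1 -0.5 -0.9] T [ 0.01 -0.03  0.01] w7.8 q [ 0.63  0.42 -0.17  1.93  0.1   0.8   2.16] tilt [-0.0018  0.001  -1.    ]
travel [-0.1074  0.1555  0.0077] twist 6.07
```

View pics/s10.png

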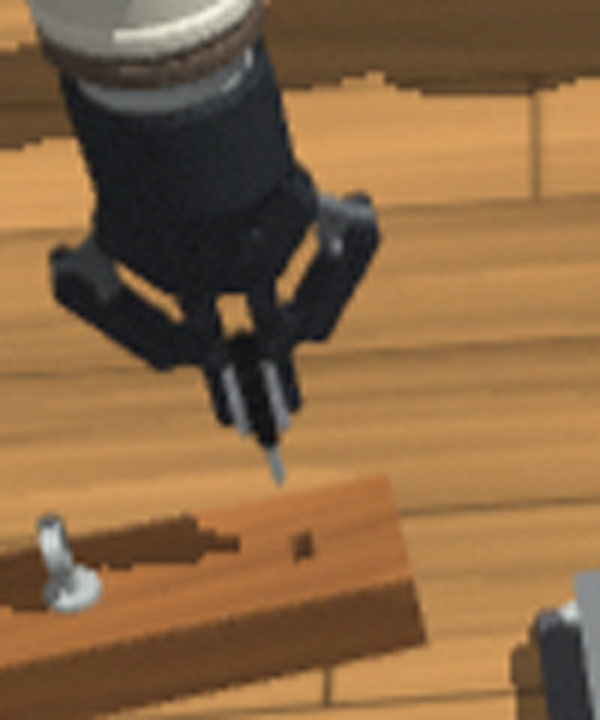

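arm_command:
  travel:
    - [-0.008, 0.012, 0]
    - [-0.026, 0.038, 0]
    - [-0.048, 0.07, 0]
    - [-0.07, 0.101, 0]
    - [-0.088, 0.127, 0.002]
    - [-0.1, 0.145, 0.006]
    - [-0.107, 0.155, 0.008]
    - [-0.107, 0.155, 0.008]
    - [-0.107, 0.155, 0.008]
    - [-0.107, 0.155, 0.008]
  twist: [0.5, 1.5, 2.5, 3.5, 4.5, 5.5, 6.1, 6.1, 6.1, 6.1]

```text
time: 12.5
tool_pos: [538.2, -105.2, 125.3]
orientation: [-0.041, 0.999, -0.0, -0.001]
ft_force: [-1.0, 0.1, -0.9]
grip_width: 8.1
```

```bash
python3 - <<'E'
from h import *; from cell import *
for n in("scene","top"):
    c=capture(n); np.savez(f"{n}11.npz",**c)
st=state(); rep(st); goto(st,[538.4,-102.9,100],4.8)
c=load("scene11.npz")
crop(c,250,90,360,210,6,"pics/s11.png"); crop(load("top11.npz"),270,190,390,270,6,"pics/t11.png")
p=st["tool_pos"]
s10=load("scene10.npz"); print("tip10 pred",proj(s10,np.array([462.2,-275.8,132.7-46.6])))
print("tip pred",proj(c,p-[0,0,46.6]),((proj(c,p-[0,0,46.6])-[250,90])*6).round(0), "lock pred",((proj(c,[538.4,-102.9,52])-[250,90])*6).round(0))
E
```

```text
t12.6 pos [ 538.5 -105.2  125.7] yaw(y-axis ccw from +y) 4.66 F [-0.1 -0.3 -0.2] T [ 0.01 -0.03  0.01] w8.6 q [ 0.3   0.44 -0.19  1.91  0.12  0.8   1.7 ] tilt [-5.e-04 -5.e-04 -1.e+00]
travel [-0.0001  0.0023  0.0257] twist -0.14
tip10 pred [226.48497647 159.19014512]
tip pred [293.64465082 177.43479928] [262. 525.] lock pred [271. 568.]
```

View pics/s11.png

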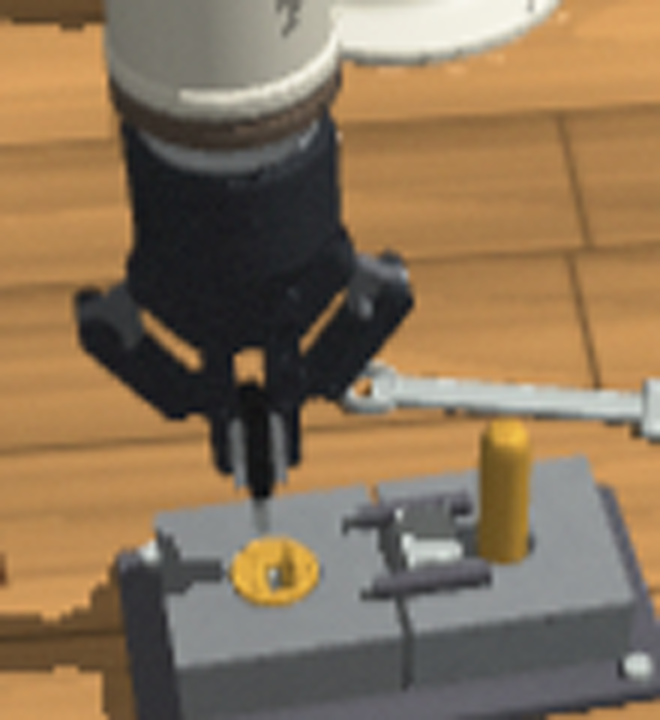

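View pics/t11.png

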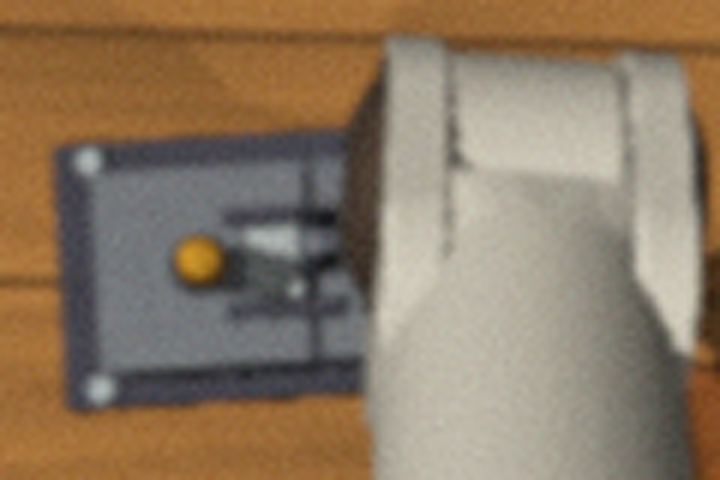

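arm_command:
  travel:
    - [0, 0.002, 0.006]
    - [0, 0.003, 0.014]
    - [0, 0.003, 0.02]
    - [0, 0.003, 0.022]
    - [0, 0.003, 0.022]
    - [0, 0.003, 0.022]
  twist: [-0.1, -0.1, -0.1, -0.1, -0.1, -0.1]

```text
time: 13.2
tool_pos: [538.7, -100.8, 103.7]
orientation: [-0.043, 0.999, 0.0, -0.0]
ft_force: [0.8, -0.4, -0.6]
grip_width: 8.1
```

```bash
python3 - <<'E'
from h import *; from cell import *
c=capture("scene"); np.savez("scene12.npz",**c)
st=state(); rep(st); goto(st,[538.5,-102.2,95],4.8)
crop(c,265,130,325,200,10,"pics/s12.png")
p=st["tool_pos"]
print("tip pred",((proj(c,p-[0,0,46.6])-[265,130])*10).round(0), "lock pred",((proj(c,[538.4,-102.9,52])-[265,130])*10).round(0))
E
```

```text
t13.2 pos [ 538.9 -100.8  103.9] yaw(y-axis ccw from +y) 4.88 F [ 0.1 -0.5 -0.1] T [ 0.03  0.07 -0.03] w8.0 q [ 0.29  0.48 -0.19  1.92  0.13  0.75  1.68] tilt [ 3.e-04  0.e+00 -1.e+00]
travel [ 0.0005 -0.0013  0.0089] twist 0.08
tip pred [309. 533.] lock pred [302. 546.]
```

View pics/s12.png

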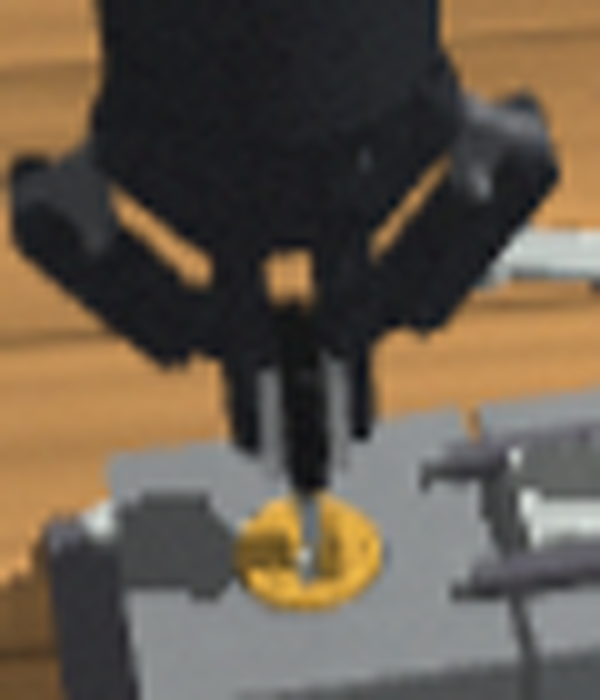

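arm_command:
  travel:
    - [0, -0.0005, 0.004]
    - [0, -0.0005, 0.007]
    - [0, -0.0005, 0.01]
    - [0, -0.0005, 0.012]
    - [0, -0.0005, 0.014]
    - [0, -0.0005, 0.015]
    - [0, -0.0005, 0.015]
  twist: [0, 0, 0, 0, 0, 0, 0]

```text
time: 13.95
tool_pos: [538.6, -101.2, 88.6]
orientation: [-0.043, 0.999, 0.0, -0.0]
ft_force: [-0.4, 0.1, -0.8]
grip_width: 8.1
```

```bash
python3 - <<'E'
from h import *; from cell import *
c=capture("scene"); np.savez("scene13.npz",**c)
st=state(); rep(st)
crop(c,265,130,325,200,10,"pics/s13.png")
E
```

```text
t14.0 pos [ 538.7 -101.3   88.7] yaw(y-axis ccw from +y) 4.88 F [ 0.1 -0.4 -0.8] T [ 0.01  0.01 -0.02] w8.3 q [ 0.29  0.5  -0.19  1.93  0.13  0.72  1.68] tilt [-1.e-04  1.e-04 -1.e+00]
```

View pics/s13.png

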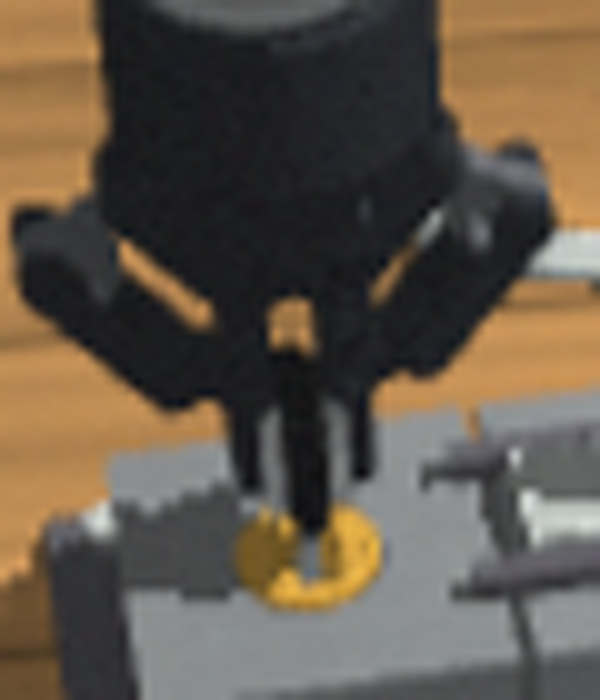

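arm_command:
  travel:
    - [0, 0, 0.0015]
    - [0, 0, 0.003]
    - [0, 0, 0.004]
    - [0, 0, 0.005]
    - [0, 0, 0.006]
    - [0, 0, 0.007]
    - [0, 0, 0.008]
  twist: [0, 1.5, 0, -1.5, 0, 1.5, 0]

```text
time: 14.7
tool_pos: [539.0, -101.5, 81.2]
orientation: [-0.043, 0.999, -0.0, 0.0]
ft_force: [-0.5, -0.8, 1.0]
grip_width: 8.1
```

```bash
python3 - <<'E'
from h import *; from cell import *
rep(state())
E
```

```text
t14.7 pos [ 539.  -101.5   81.2] yaw(y-axis ccw from +y) 4.98 F [-0.5 -0.8  1. ] T [-0.06  0.13  0.  ] w8.1 q [ 0.28  0.51 -0.18  1.93  0.14  0.71  1.68] tilt [ 6.e-04 -4.e-04 -1.e+00]
```

arm_command:
  travel:
    - [0, 0, 0.001]
    - [0, 0, 0.002]
    - [0, 0, 0.003]
    - [0, 0, 0.004]
    - [0, 0, 0.005]
    - [0, 0, 0.006]
    - [0, 0, 0.007]
    - [0, 0, 0.008]
  twist: [1.5, 0, -1.5, 0, 1.5, 0, -1.5, 0]

```text
time: 15.5
tool_pos: [539.0, -101.4, 73.4]
orientation: [-0.043, 0.999, -0.0, 0.0]
ft_force: [-0.8, -0.0, 5.7]
grip_width: 8.0
```

```bash
python3 - <<'E'
from h import *; from cell import *
rep(state())
E
```

```text
t15.5 pos [ 539.  -101.4   73.4] yaw(y-axis ccw from +y) 4.89 F [-0.8 -0.   5.7] T [-0.08  0.25 -0.02] w8.0 q [ 0.28  0.52 -0.18  1.93  0.14  0.69  1.67] tilt [ 5.e-04 -2.e-04 -1.e+00]
```

arm_command:
  travel:
    - [0, 0, 0.001]
    - [0, 0, 0.002]
    - [0, 0, 0.003]
    - [0, 0, 0.004]
    - [0, 0, 0.005]
    - [0, 0, 0.0055]
    - [0, 0, 0.006]
    - [0, 0, 0.006]
  twist: [1.5, 0, -1.5, 0, 1.5, 0, -1.5, 0]

```text
time: 16.3
tool_pos: [539.1, -101.6, 68.2]
orientation: [-0.043, 0.999, -0.0, 0.0]
ft_force: [-4.1, -0.4, 15.7]
grip_width: 8.0
```

```bash
python3 - <<'E'
from h import *; from cell import *
c=capture("scene"); np.savez("scene14.npz",**c)
st=state(); rep(st)
crop(c,265,130,325,200,10,"pics/s14.png")
E
```

```text
t16.4 pos [ 539.1 -101.6   68.2] yaw(y-axis ccw from +y) 4.74 F [-4.3  1.1 15.5] T [0.06 0.91 0.03] w7.9 q [ 0.28  0.53 -0.18  1.94  0.14  0.68  1.67] tilt [ 6.e-04 -6.e-04 -1.e+00]
```

View pics/s14.png

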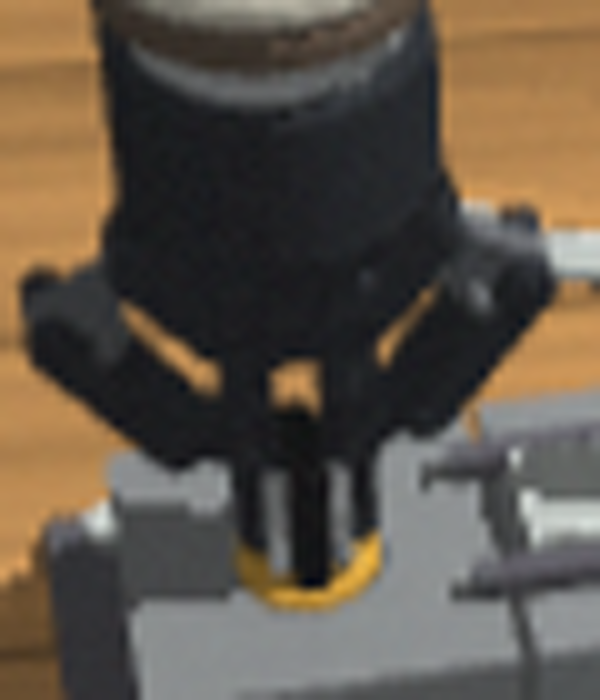

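arm_command:
  travel:
    - [0, 0, 0.0005]
    - [0, 0, 0.001]
    - [0, 0, 0.001]
    - [0, 0, 0.001]
  twist: [1.5, 0, -1.5, 0]

```text
time: 16.75
tool_pos: [539.2, -101.6, 68.1]
orientation: [-0.043, 0.999, -0.0, 0.0]
ft_force: [-6.4, 0.2, 23.5]
grip_width: 8.0
```

```bash
python3 - <<'E'
from h import *; from cell import *
rep(state())
E
```

```text
t16.8 pos [ 539.2 -101.6   68.1] yaw(y-axis ccw from +y) 4.89 F [-6.4  0.2 23.5] T [-0.01  1.48  0.03] w8.0 q [ 0.28  0.53 -0.18  1.94  0.14  0.68  1.67] tilt [ 8.e-04 -8.e-04 -1.e+00]
```

arm_command:
  travel:
    - [0, 0, -0.0005]
    - [0, 0, -0.001]
    - [0, 0, -0.001]
    - [0, 0, -0.001]
    - [0, 0, -0.001]
    - [0, 0, -0.001]
    - [0, 0, -0.001]
    - [0, 0, -0.001]
    - [0, 0, -0.001]
    - [0, 0, -0.001]
    - [0, 0, -0.001]
    - [0, 0, -0.001]
  twist: [3, 8, 13, 18, 23, 28, 33, 38, 43, 48, 50, 50]

```text
time: 17.95
tool_pos: [538.4, -103.6, 68.2]
orientation: [0.385, 0.923, -0.001, 0.0]
ft_force: [-5.5, -3.9, 16.0]
grip_width: 8.0
```

```bash
python3 - <<'E'
from h import *; from cell import *
c=capture("scene"); np.savez("scene15.npz",**c)
st=state(); rep(st)
crop(c,265,100,365,210,6,"pics/s15.png")
E
```

```text
t18.0 pos [ 538.4 -103.6   68.2] yaw(y-axis ccw from +y) -45.22 F [-4.8 -3.2 16.9] T [-0.88  1.3   0.09] w8.1 q [ 0.11  0.53  0.04  1.94 -0.03  0.67  0.95] tilt [-3.0e-04 -2.4e-03 -1.0e+00]
```

View pics/s15.png

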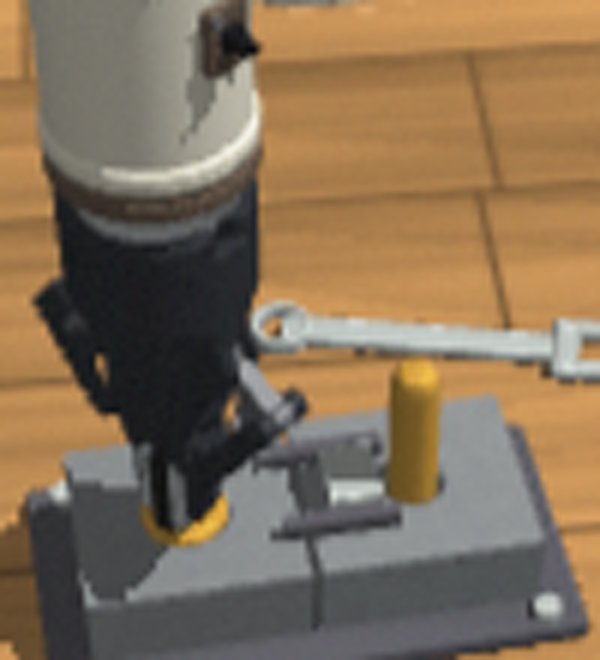

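arm_command:
  travel:
    - [0, -0.0005, 0]
    - [0, -0.001, 0]
    - [0, -0.0015, 0]
    - [0, -0.002, 0]
    - [0, -0.0025, 0]
    - [0, -0.003, 0]
    - [0, -0.003, 0]
    - [0, -0.003, 0]
    - [0, -0.003, 0]
  twist: [4, 9, 14, 19, 24, 29, 33, 35, 35]

```text
time: 18.9
tool_pos: [536.9, -104.5, 68.2]
orientation: [0.644, 0.765, -0.0, 0.001]
ft_force: [-3.3, -1.2, 16.4]
grip_width: 8.1
```

```bash
python3 - <<'E'
from h import *; from cell import *
rep(state())
E
```

```text
t18.9 pos [ 536.9 -104.5   68.2] yaw(y-axis ccw from +y) -80.21 F [-3.3 -1.2 16.4] T [-0.29  0.98  0.07] w8.1 q [-0.01  0.53  0.19  1.95 -0.16  0.67  0.45] tilt [ 7.e-04 -1.e-03 -1.e+00]
```

arm_command:
  travel:
    - [0, 0, 0]
    - [0, 0, 0]
    - [0, 0, 0]
    - [0, 0, 0]
    - [0, 0, 0]
    - [0, 0, 0]
  twist: [4, 8, 12, 14, 14, 14]

```text
time: 19.5
tool_pos: [536.5, -104.4, 68.2]
orientation: [0.732, 0.681, -0.0, 0.0]
ft_force: [-4.6, -1.2, 17.3]
grip_width: 8.0
```

```bash
python3 - <<'E'
from h import *; from cell import *
for n in("scene","top"):
    c=capture(n); np.savez(f"{n}16.npz",**c)
st=state(); rep(st)
crop(load("scene16.npz"),265,100,365,210,6,"pics/s16.png")
crop(load("top16.npz"),270,190,370,265,7,"pics/t16.png")
E
```

```text
t19.6 pos [ 536.5 -104.4   68.2] yaw(y-axis ccw from +y) -94.15 F [-4.5 -0.8 16.8] T [-0.21  1.27  0.16] w8.5 q [-0.06  0.54  0.26  1.95 -0.21  0.68  0.25] tilt [-1.e-04 -6.e-04 -1.e+00]
```

View pics/s16.png

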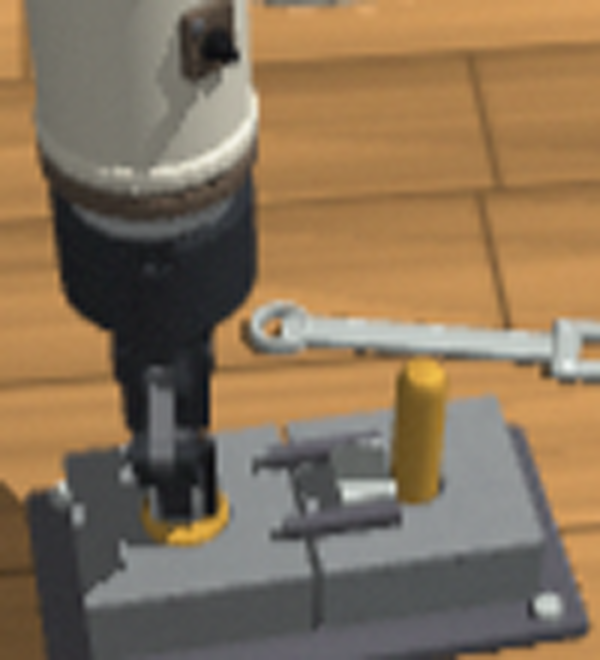

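View pics/t16.png

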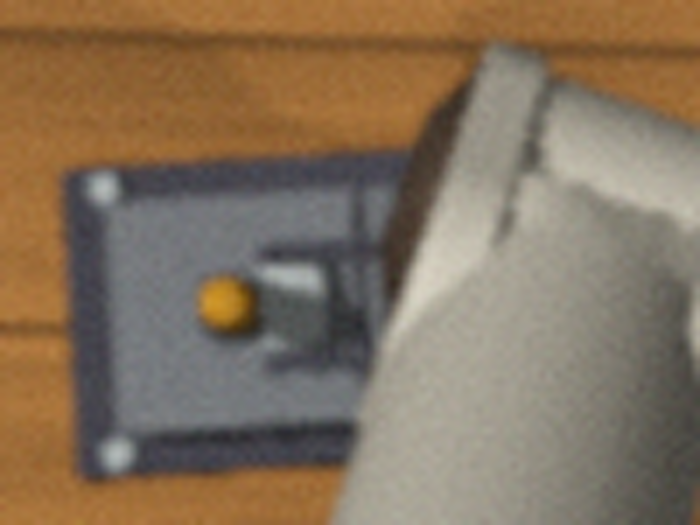

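arm_command:
  travel:
    - [0, 0, 0]
    - [0, 0, 0]
    - [0, 0, 0]
    - [0, 0, 0]
  twist: [1, 1, 1, 1]

```text
time: 20.0
tool_pos: [536.3, -104.4, 68.2]
orientation: [0.738, 0.675, -0.0, 0.0]
ft_force: [-5.5, 0.0, 16.7]
grip_width: 8.5
```

```bash
python3 - <<'E'
from h import *; from cell import *
for i in range(3):
    c=capture("scene"); st=state(); rep(st)
np.savez("scene17.npz",**c)
crop(c,310,130,360,200,8,"pics/s17.png")
cv2.imwrite("pics/full17.png",c["img"])
E
```

```text
t20.1 pos [ 536.3 -104.4   68.2] yaw(y-axis ccw from +y) -95.16 F [-5.6 -0.8 17.5] T [-0.18  1.29  0.18] w7.8 q [-0.06  0.54  0.26  1.95 -0.21  0.68  0.23] tilt [-3.e-04 -5.e-04 -1.e+00]
t20.1 pos [ 536.3 -104.4   68.2] yaw(y-axis ccw from +y) -95.16 F [-5.8 -0.7 17.4] T [-0.21  1.36  0.13] w8.0 q [-0.06  0.54  0.26  1.95 -0.21  0.68  0.23] tilt [-3.e-04 -4.e-04 -1.e+00]
t20.1 pos [ 536.4 -104.3   68.2] yaw(y-axis ccw from +y) -95.15 F [-6.  -1.6 17.6] T [-0.22  1.3   0.1 ] w8.2 q [-0.06  0.54  0.26  1.95 -0.21  0.68  0.23] tilt [-2.e-04 -4.e-04 -1.e+00]
```

View pics/s17.png

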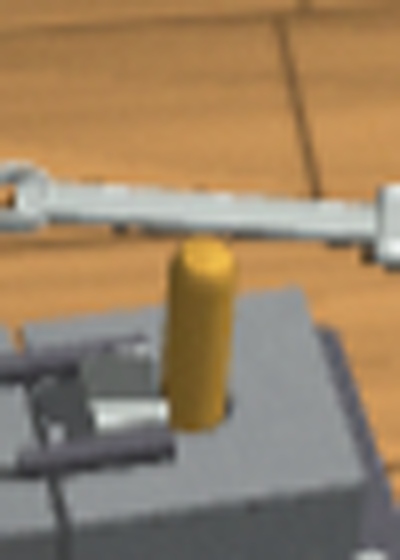

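View pics/full17.png

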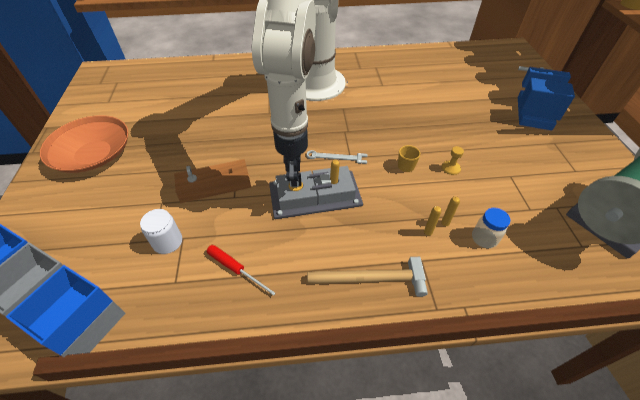

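arm_command:
  travel:
    - [0, 0, 0]
    - [0, 0, 0]
    - [0, 0, 0]
    - [0, 0, 0]
  twist: [1, 2, 2, 2]

```text
time: 20.55
tool_pos: [536.2, -104.3, 68.2]
orientation: [0.75, 0.662, -0.0, -0.0]
ft_force: [-5.9, -1.4, 18.4]
grip_width: 8.0
```

```bash
python3 - <<'E'
from h import *; from cell import *
T=[]
for i in range(5):
    c=capture("scene"); st=state(); T.append(st["torque"][2])
rep(st); print(np.mean(T),T)
E
```

```text
t20.8 pos [ 536.2 -104.3   68.2] yaw(y-axis ccw from +y) -97.14 F [-5.9 -2.1 17.7] T [-0.25  1.36  0.19] w7.9 q [-0.07  0.54  0.27  1.95 -0.22  0.68  0.21] tilt [-6.e-04 -4.e-04 -1.e+00]
0.20598594575611218 [np.float64(0.23698465830267312), np.float64(0.1807482317910376), np.float64(0.19087319251821788), np.float64(0.23305636141997696), np.float64(0.18826728474865537)]
```

```bash
python3 - <<'E'
from m import *; from cell import *
c=capture("scene"); st=state(); rep(st)
x0,y0,x1,y1=308,165,345,200
for n,k in(("before",s),("now",c)):
    for b in blobs(k,(0,0,125),(180,45,255),(310,170,336,190),4): print(n,round(b[0]),b[1].round(1),b[2].round(1),b[3].round(1))
print(cv2.imwrite("pics/j.png",np.hstack([cv2.resize(k["img"][160:205,300:350],None,fx=7,fy=7,interpolation=cv2.INTER_CUBIC) for k in(s,c)])))
th=np.radians(4.83); o=np.array([530.2,-2.8])
for d in(21,11): 
    w=o-d*np.array([-np.sin(th),np.cos(th)]); q=proj(s,[w[0],w[1],62]); print("jaw face pred",d,q.round(1),((q-[300,160])*7).round(0))
E
```

```text
t20.9 pos [ 536.1 -104.4   68.2] yaw(y-axis ccw from +y) -97.14 F [-5.4 -1.6 17.8] T [-0.22  1.44  0.26] w7.9 q [-0.07  0.54  0.27  1.95 -0.22  0.68  0.21] tilt [-6.e-04 -4.e-04 -1.e+00]
before 210 [324.1 175.8] [324. 177.] [14.8 22.8]
before 4 [310.2 172.4] [310.5 172.1] [1.8 3. ]
before 28 [311.1 182.8] [311.6 182.8] [4.  9.2]
before 35 [331.1 187.5] [327.5 186.6] [ 5.5 15.8]
now 59 [321.8 171.4] [321.2 172.4] [ 5.5 17.2]
now 4 [310.2 172.5] [310.6 172.2] [2.  3.2]
now 31 [311.2 182.7] [311.6 182.9] [9.5 4. ]
now 34 [325.5 181.2] [325.6 181.4] [4.  9.5]
now 36 [331.1 187.5] [327.4 186.5] [ 5.8 16. ]
True
jaw face pred 21 [325.5 177.8] [179. 125.]
jaw face pred 11 [329.4 177.3] [206. 121.]
```

View pics/j.png

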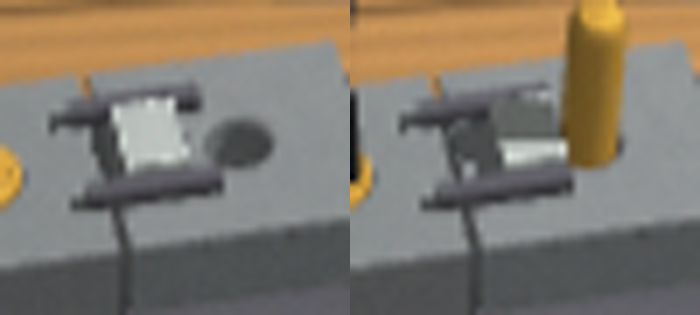

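```bash
python3 - <<'E'
from cell import *
print(job_done()); s=state(); print(s["time"],s["tool_pos"],s["grip_width"],s["ft_force"])
E
```

```text
the job is handed in; nothing more can be done
None
the job is handed in; nothing more can be done
```

The pestle is in the bore and released, and the key is fully home and held a quarter turn clockwise, with the jaw closed on the pestle. I handed the job in at about 21 s with the key still gripped.

- **Pestle:** I took the brass rod nearest the base, about 628 mm away against 712 and 717 mm for the other two. It stopped 20 mm above the bench, which is the bore floor. Pressing 1.5 mm further raised the force to 14.7 N with no further descent, and I then let go.
- **Key:** I pushed it past both pairs of pins with twists of ±1.5° before turning anything. Pressing 1 mm further moved it only 0.1 mm while the force rose from 15.5 to 23.5 N. The shoulder worked out at 51.5–51.6 mm, against the lock face at 52 mm.
- **Turn:** The hand turned about 102° clockwise from the fixture's alignment. That covers the 90° plus about 7.4° of play and a little extra. I did not read the lock angle directly.
- **Jaw:** In the last picture the jaw had moved about 28 px at its face, where 27 px was predicted for 10 mm, and it was touching the pestle. The other things on the bench appeared not to have moved.

Some checks were less clean:

- **Cameras:** The two views disagreed by about 2–3 mm, so I corrected them using the held pestle.
- **Key grip:** The key sits about 2.5 mm off centre in the grip, so I shifted the hand slightly during the turn.
- **Lock stop:** The turning torque rose only gently (0.13 to about 0.2 N m) over the last 2°, so I infer contact with the stop rather than having felt it clearly.
- **Pestle tilt:** The pestle leans a few degrees under the jaw, which the bore's clearance allows.

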